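# Stack a corrosion-test coupon rack

## Robot

A 7-joint arm with a two-finger parallel gripper is mounted at the origin on the work surface. World frame = base frame: x ahead of the robot, y to its left, z up, the work surface at z = 0. Lengths are in m, angles in degrees, forces in N, time in s.
With the tool pointing down it reaches from about 0.425 to 0.95 m from the base axis. Payload 16.7 kg.
Tool frame: the origin (TCP) lies between the finger pads; the fingertips stand 19 mm ahead of it and the grasp point (between the pads) is the TCP; z points along the fingers, y is the line along which they close (so a half turn about z gives the same grasp; the last joint's range is limited). The gripper opens to 94 mm and grips with 3 to 60 N. Pads are 16 mm wide; open, the fingers measure 119 mm over their backs; the gripper's body (75 mm by 177 mm) begins 78 mm behind the grasp point.
Start: joints at [-83.623, 24.414, 4.234, 92.017, -1.954, 63.644, -3.845], TCP at [0.174, 0.652, 0.224] pointing down, gripper open.
Joint ranges: [-163.25, 163.25], [-28.42, 122.38], [-70.27, 78.77], [12.13, 141.07], [-58.53, 238.53], [9.26, 117.41], [-156.51, 156.51]. Speed limits (degrees/s): [108.29, 108.29, 136.94, 136.94, 172.46, 172.46, 172.46].

## Interface

Orientations are given as [roll, pitch, yaw] about the fixed x, y, z axes, in that order (R = Rz(yaw) Ry(pitch) Rx(roll)).
In Python, from bench import arm, imaging gives the robot as it stands.
- The arm moves only by the shell command python3 -m creep 'ROWS' [FORCE]. ROWS is JSON, a list of rows, each a list of 7 numbers: the shift along the tool's x, y, z scaled (see below), then the turn, a rotation vector about the tool's x, y, z scaled (see below), then the gripper command: -1 is shut, 1 is fully open, values between are in proportion. A call has 1 to 5 rows; each row shifts and turns the commanded pose from where the row before left it, along the tool's axes as they then stand; what a row does not reach is not made up. The controller multiplies each number of a shift by 0.02 m and each number of a turn by 45 degrees. A row lasts 1/12 s, in which the tool goes at most 41.7 mm and 7.16 degrees, less where a joint would pass 70% of its speed; a pose out of reach is approached as far as the arm can. A call with a number of a shift or a turn outside -1 to 1 is refused whole. A call with a gripper value outside its range is refused whole. The fingers move at their own pace and stop on an object; FORCE is the grip in N (left out, the last holds). Time passes only in rows, so rows that do not move let the fingers close. It gives the time, the measured TCP pose, the force, the opening and the grip force at its end, in the units of the state.
- arm.read_state(): the state, without advancing time (a new reading comes with each control period).
- imaging.get_image(name): name is "scene" or "top" or "wrist"; returns a dict with "img" (400x640x3 uint8, blue, green, red), "camera_matrix" (3x3 intrinsics, pixels), "camera_from_world" (4x4, takes a point from world to camera coordinates). Camera axes: x right, y down, z forward; pixel columns grow to the right and rows downward; lengths in m; the calibration is good to about 2 mm. The wrist camera is an equidistant fisheye: a pixel r from the principal point sees the ray r / f radians off the axis. A picture is of the moment at which its call begins. There is no depth.
- arm.hand_in(): hands the job in; it is judged then, once.
Trained networks look in a picture, given as the dict that the camera call returned (one of the last four; its "shot" number tells which), for a name from the list of things; names that differ only in an ending like _2 or _b are one class to them, and where a whole thing is asked for, a point or a joint stands for the part that bears it (a point fixed in the world has none). Each returns a list of dicts, best first, with "score" (0 to 1); they miss things now and then, are a little off and sometimes report something else, mostly with a low value. They report only what shows in the picture. A call takes as long as a camera call. They do not tell look-alikes from the thing itself.
- imaging.recognise(target, picture): "box" ([left, top, width, height] in pixels, round what is visible of it).
- imaging.trace(target, picture): "pixels" (400x640 bool, what is visible of it) and "box" ([left, top, width, height] in pixels, round what is visible of it).
- imaging.tip_of(target, picture): "point" ([column, row] in pixels: a listed point, or the origin of a listed thing).
The state is a dict: "time": time; "q": joint angles; "joint_vel": joint speeds; "joint_efforts": joint torques, N m; "position": TCP position; "eef_rot": TCP orientation; "wrist_force": force on the tool from outside, world axes, zero at the start; "moment": the same for the moment, N m; "finger_gap": finger opening in m; "gripper_force": force on a finger pad.
Only numpy, scipy, OpenCV 4.12 (cv2) and the standard library are available. Lean on these libraries where they do the work, as an engineer would, in place of code of your own. Each camera call takes 0.05 s, during which the arm holds its last target. There are 200 camera calls.

## Task

Build the corrosion-test stack on the upright bolt of the stand: the white spacer goes on first, then every ring coupon (steel, brass, copper or black) that lies on the bench, one at a time from the widest to the narrowest, then the green bushing, and last the red cap, flange down, over the bolt's end. Let go of the cap so that it rests there on its own, then press down on its top until the sprung blue foot under the stack reaches the bottom of its travel, and let the stack spring back up. Leave the bottle, the jar and the orange gasket where they stand.

Things in the scene. Friction and masses are not known exactly. Their poses are not given: they have to be found in the camera images.
- spacer: White plastic spacer ring, 44 mm across, 10 mm thick, with a 14 mm through bore. Origin: centre of the underside; z is the axis, up. Lies flat on the bench at the start
- coupon_steel: Steel ring coupon, the widest, may be absent, 56 mm across, 6 mm thick, with a 14 mm through bore. Origin: centre of the underside; z is the axis, up. Lies flat on the bench at the start. Two to four of the four coupons are there; about 0.11 kg
- coupon_brass: Brass ring coupon, second widest, may be absent, 50 mm across, 6 mm thick, with a 14 mm through bore. Origin: centre of the underside; z is the axis, up. Lies flat on the bench at the start
- coupon_copper: Copper ring coupon, third widest, may be absent, 44 mm across, 6 mm thick, with a 14 mm through bore. Origin: centre of the underside; z is the axis, up. Lies flat on the bench at the start
- coupon_black: Black ring coupon (oxidised titanium), the narrowest, may be absent, 38 mm across, 6 mm thick, with a 14 mm through bore. Origin: centre of the underside; z is the axis, up. Lies flat on the bench at the start
- bushing: Green plastic bushing, 34 mm across, 12 mm thick, with a 14 mm through bore. Origin: centre of the underside; z is the axis, up. Lies flat on the bench at the start
- cap: Red plastic cap, 36 mm high, standing upright on the bench: flange 36 mm across and 8 mm high below, round grip 28 mm across above it, closed flat top. Blind bore from below, 14 mm wide, 28 mm deep. Origin: centre of the underside of the flange; z is the axis, up
- foot_top (a point): Centre of the top of the sprung foot, a blue disc 60 mm across, about 32 mm above the bench, round the bolt: the stack is built on it. It sinks with the foot. The aluminium stand below is 90 mm square, 18 mm high, fixed to the bench
- bolt_tip (a point): Top end of the fixed upright steel bolt: 10 mm thick, its last 5 mm tapered to 3 mm; the tip is 54 mm above the top of the unpressed foot
- foot (a joint): How far the sprung foot is pressed down (m): 0 up, 0.004 at the bottom stop. It carries the weight of the whole stack without sinking and takes about 5 to 9 N more to press to the bottom; it springs back by itself
- bottle: Amber bottle, 60 mm across, 110 mm high, loose; not to be disturbed. Origin: centre of its underside
- jar: Clear jar with a blue cap, 64 mm across, 80 mm high, loose; not to be disturbed. Origin: centre of its underside
- gasket: Orange gasket ring, 60 mm across, 6 mm thick, with a 40 mm hole, loose on the bench; not part of the job, not to be disturbed. Origin: centre of its underside
Mind the look-alikes: they are no part of the job. Several things have the shape of the coupon_black; the one meant has the colours described above.

How it is judged:
By the outcome, as a careful person would: the job done as asked, in the order asked, and still so for the second after the job is handed in, with the robot touching nothing.
Of coupon_steel, coupon_brass, coupon_copper, coupon_black only 2 to 4 are there at a start; the rules pass over those that are not, and their reading is None.
At some moment in a run one of spacer, coupon_steel, coupon_brass, coupon_copper, coupon_black, bushing may be knocked a few centimetres aside while the robot is not near it.
It also fails if it takes over 210 s, if anything falls off the work surface, if the arm or the gripper's body presses on something with over 40 N, if the wrist force passes 120 N, or if a joint passes its speed limit or range.

## Working session

There is one attempt and no reset: what is moved stays moved. The work goes in short steps, Python scripts to look and compute and a shell command to move; the robot and the scene stay as the last step left them, time stands still between calls to the robot, and variables do not carry over. Pictures are saved under pics/ and viewed, at most 14 in all, crops included, and the job is handed in when it is done.

```bash
mkdir -p pics; ls
cat > h.py <<'E'
import numpy as np, cv2
from bench import arm, imaging
from scipy.spatial.transform import Rotation as R
def ray(p,pt):
    K=p["camera_matrix"];T=np.array(p["camera_from_world"])
    d=np.linalg.inv(K)@[pt[0],pt[1],1.]
    return -T[:3,:3].T@T[:3,3], T[:3,:3].T@d
def onplane(p,pt,z):
    c,d=ray(p,pt); return c+d*(z-c[2])/d[2]
def proj(p,X):
    K=np.array(p["camera_matrix"]);T=np.array(p["camera_from_world"])
    x=T[:3,:3]@X+T[:3,3]; x=K@x; return x[:2]/x[2]
E
python3 - <<'E'
from h import *
for n in ("top","scene"):
    p=imaging.get_image(n); cv2.imwrite(f"pics/{n}0.png",p["img"])
    c,_=ray(p,(320,200));print(n,c.round(3),np.array(p["camera_matrix"])[0,0])
    for t in ["spacer","coupon_steel","coupon_brass","coupon_copper","coupon_black","bushing","cap","foot_top","bolt_tip","bottle","jar","gasket"]:
        zt={"foot_top":.032,"bolt_tip":.086}.get(t,0)
        r=imaging.tip_of(t,p)
        print(t,[(round(a["score"],2),np.round(a["point"]).tolist(),onplane(p,a["point"],zt)[:2].round(3).tolist()) for a in r[:3]])
print(arm.read_state())
E
```

```text
pics
top [0.479 0.007 1.03 ] 377.9350443537838
spacer [(0.56, [260.0, 167.0], [0.598, 0.227])]
coupon_steel [(0.54, [305.0, 213.0], [0.47, 0.106]), (0.39, [212.0, 171.0], [0.587, 0.363])]
coupon_brass []
coupon_copper [(0.48, [260.0, 216.0], [0.462, 0.228])]
coupon_black [(0.63, [209.0, 212.0], [0.473, 0.37]), (0.51, [181.0, 208.0], [0.486, 0.447]), (0.48, [198.0, 244.0], [0.386, 0.402])]
bushing [(0.45, [209.0, 173.0], [0.582, 0.369])]
cap [(0.43, [302.0, 167.0], [0.595, 0.112])]
foot_top [(0.66, [399.0, 172.0], [0.576, -0.146])]
bolt_tip [(0.95, [401.0, 171.0], [0.572, -0.144])]
bottle [(0.95, [477.0, 223.0], [0.438, -0.358]), (0.53, [400.0, 173.0], [0.577, -0.154])]
jar [(0.77, [490.0, 167.0], [0.59, -0.395]), (0.74, [400.0, 172.0], [0.579, -0.155])]
gasket [(0.51, [425.0, 226.0], [0.433, -0.219])]
scene [0.977 0.556 0.826] 365.4678643354336
spacer [(0.77, [353.0, 282.0], [0.595, 0.244])]
coupon_steel [(0.56, [352.0, 226.0], [0.467, 0.113])]
coupon_brass []
coupon_copper [(0.72, [322.0, 251.0], [0.592, 0.119]), (0.5, [382.0, 248.0], [0.462, 0.222])]
coupon_black [(0.63, [447.0, 30
[... 571 characters left out ...]
.3, 'q': array([-83.62272685,  24.41255496,   4.23362739,  92.01722402,
        -1.95376305,  63.64478214,  -3.84340801]), 'joint_vel': array([ 0.09187716,  0.07979164,  0.0538747 ,  0.0573948 , -0.05911269,
       -0.10247573, -0.02513342]), 'joint_efforts': array([ 7.67422061e-04, -9.35521460e+01,  3.66345473e+00, -4.54547739e+01,
       -4.90726833e-02,  1.29594377e-02, -1.56815582e-05]), 'position': array([0.1740564 , 0.65212996, 0.22447866]), 'eef_rot': array([-1.79997393e+02, -1.95803908e-03,  1.65055321e+02]), 'wrist_force': array([-0.58699189, -0.05250874,  0.57823347]), 'moment': array([ 0.03284073, -0.0746646 ,  0.01215291]), 'gripper_force': 0.0, 'finger_gap': 0.09394201034264743}
```

View pics/top0.png

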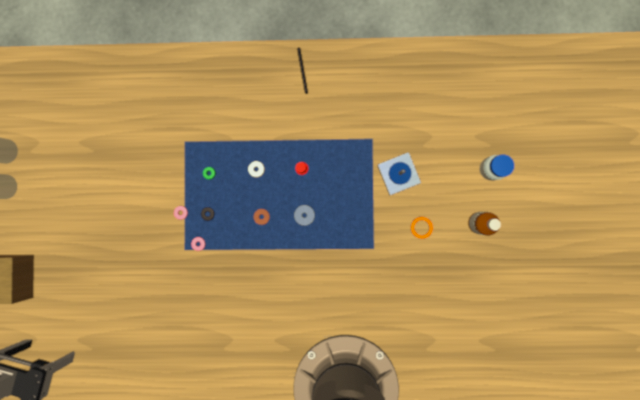

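View pics/scene0.png

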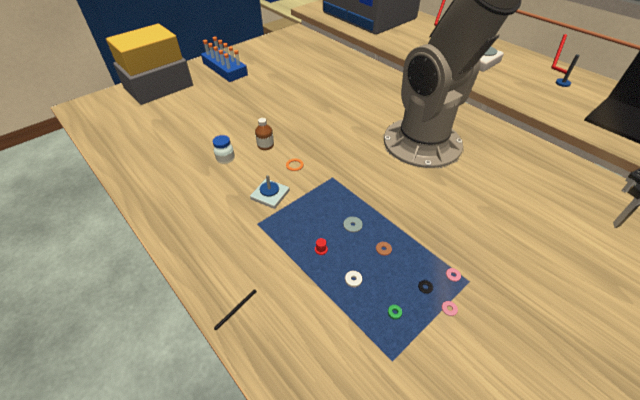

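```bash
cat >> h.py <<'E'
# name:(approx xy, height of top, hsv lo, hsv hi)
O={"spacer":((.595,.235),.010,(0,0,170),(180,60,255)),
"coupon_steel":((.467,.11),.006,(0,0,95),(180,80,255)),
"coupon_copper":((.462,.226),.006,(3,70,60),(20,255,255)),
"coupon_black":((.473,.371),.006,(0,0,0),(180,255,62)),
"bushing":((.585,.372),.012,(45,100,50),(75,255,255)),
"cap":((.592,.115),.036,None,None),
"bolt":((.572,-.146),.032,(100,120,60),(120,255,255))}
def seg(p,n,xy=None):
    xy0,h,lo,hi=O[n]; xy=xy or xy0
    hsv=cv2.cvtColor(p["img"],cv2.COLOR_BGR2HSV)
    if n=="cap": m=cv2.inRange(hsv,(0,120,60),(8,255,255))|cv2.inRange(hsv,(172,120,60),(180,255,255))
    else: m=cv2.inRange(hsv,lo,hi)
    u,v=proj(p,np.array([*xy,h])); w=np.zeros_like(m); cv2.circle(w,(int(u),int(v)),22,255,-1)
    m&=w; k,l,s,c=cv2.connectedComponentsWithStats(m)
    i=1+s[1:,4].argmax(); ys,xs=np.where(l==i)
    hull=cv2.convexHull(np.stack([xs,ys],1).astype(np.float32))
    (cx,cy),ax,_=cv2.fitEllipse(np.stack([xs,ys],1).astype(np.float32)[cv2.convexHull(np.stack([xs,ys],1).astype(np.int32),returnPoints=False)[:,0]]) if len(hull)>=5 else ((xs.mean(),ys.mean()),0,0)
    return onplane(p,(cx,cy),h)[:2], s[i,4], np.round(ax,1)
def locate(names=O):
    P={n:imaging.get_image(n) for n in ("top","scene")}
    for n in names:
        for c,p in P.items():
            try: a,s,ax=seg(p,n); print(n,c,a.round(4),s,ax)
            except Exception as e: print(n,c,"fail",e)
E
python3 -c "
from h import *
locate()
import os
p=imaging.get_image('scene');cv2.imwrite('pics/s1.png',cv2.resize(p['img'][160:330,240:480],None,fx=3,fy=3))
p=imaging.get_image('top');
r=imaging.tip_of('bolt_tip',p)[0]['point'];print(r,onplane(p,r,.086))"
```

```text
spacer top [0.5911 0.2379] 180 [15.3 15.6]
spacer scene [0.5919 0.2409] 186 [14.8 16.7]
coupon_steel top [0.4643 0.1069] 347 [20.8 21.2]
coupon_steel scene [0.4659 0.111 ] 254 [16.2 19.9]
coupon_copper top [0.461 0.224] 175 [15.4 15.5]
coupon_copper scene [0.4621 0.2277] 154 [12.9 15.6]
coupon_black top [0.4697 0.3565] 4 0
coupon_black scene [0.472  0.3762] 128 [12.2 14.7]
bushing top [0.581  0.3667] 109 [12.2 12.2]
bushing scene [0.5836 0.3707] 144 [13.2 14.7]
cap top [0.5889 0.1105] 141 [13.  13.2]
cap scene [0.6008 0.1261] 171 [12.9 17. ]
bolt top [ 0.5734 -0.1487] 330 [20.8 21.2]
bolt scene [ 0.5748 -0.1441] 172 [13.1 18.4]
[401.5, 170.8] [ 0.57315008 -0.14482141  0.086     ]
```

```bash
D='[-1,-1,0,0,0,0,0.3]'
python3 -m creep '[[0,0,0,0,0,-0.111,1],[0,0,0,0,0,-0.111,0.5],[0,0,0,0,0,-0.111,0.3],[-0.5,-0.5,0,0,0,0,0.3]]'
python3 -m creep '[[-1,-1,0,0,0,0,0.3],[-1,-1,0,0,0,0,0.3],[-1,-1,0,0,0,0,0.3],[-1,-1,0,0,0,0,0.3],[-1,-1,0,0,0,0,0.3]]'
python3 -m creep '[[-1,-1,0,0,0,0,0.3],[-1,-1,0,0,0,0,0.3],[-1,-1,0,0,0,0,0.3],[-1,-1,0,0,0,0,0.3],[-1,-1,0,0,0,0,0.3]]'
python3 -m creep '[[-1,-1,0,0,0,0,0.3],[-1,-1,0,0,0,0,0.3],[-1,-1,0,0,0,0,0.3],[-1,-1,0,0,0,0,0.3],[-1,-1,0,0,0,0,0.3]]'
python3 -m creep '[[-1,-1,0,0,0,0,0.3],[-1,-1,0,0,0,0,0.3],[-1,-1,0,0,0,0,0.3],[-1,-1,0,0,0,0,0.3],[-0.3,-0.2,0,0,0,0,0.3]]'
python3 -m creep '[[0,0,1,0,0,0,0.3],[0,0,1,0,0,0,0.3],[0,0,1,0,0,0,0.3],[0,0,0,0,0,0,0.3],[0,0,0,0,0,0,0.3]]'
python3 - <<'E'
from h import *
p=imaging.get_image('wrist');cv2.imwrite('pics/w1.png',p['img']);s=arm.read_state()
T=np.array(p["camera_from_world"]);print(p["camera_matrix"],np.linalg.inv(T).round(3),s["position"],s["eef_rot"],s["q"].round(0))
E
```

```text
time: 1.88
position: [0.1819, 0.6433, 0.2242]
eef_rot: [180.0, -0.1, -179.5]
wrist_force: [-0.2, 0.3, -0.5]
finger_gap: 0.0772
gripper_force: 0.0
time: 2.3
position: [0.2856, 0.5404, 0.2246]
eef_rot: [180.0, 0.0, 179.9]
wrist_force: [0.2, 0.4, 1.1]
finger_gap: 0.0612
gripper_force: 0.0
time: 2.72
position: [0.3855, 0.4403, 0.2246]
eef_rot: [180.0, 0.0, 179.9]
wrist_force: [0.5, 0.4, 0.4]
finger_gap: 0.0614
gripper_force: 0.0
time: 3.13
position: [0.4853, 0.3403, 0.2247]
eef_rot: [180.0, 0.0, 179.9]
wrist_force: [-0.5, -0.3, 0.5]
finger_gap: 0.0609
gripper_force: 0.0
time: 3.55
position: [0.5732, 0.2531, 0.2247]
eef_rot: [-179.9, 0.1, 179.6]
wrist_force: [0.0, -0.9, -0.8]
finger_gap: 0.0612
gripper_force: 0.0
time: 3.97
position: [0.5698, 0.2579, 0.1642]
eef_rot: [-179.9, -0.1, 180.0]
wrist_force: [0.5, -0.1, 1.1]
finger_gap: 0.0612
gripper_force: 0.0
[[309.70691629   0.         320.7085996 ]
 [  0.         309.70691629 199.613978  ]
 [  0.           0.           1.        ]] [[-0.     0.974  0.225  0.505]
 [ 1.     0.     0.     0.258]
 [ 0.     0.225 -0.974  0.324]
 [ 0.     0.     0.     1.   ]] [0.57046399 0.25824967 0.16522709] [-1.79998231e+02  6.95160387e-03  1.79974168e+02] [-40.  23.  13. 102.  -6.  55.  65.]
```

View pics/w1.png

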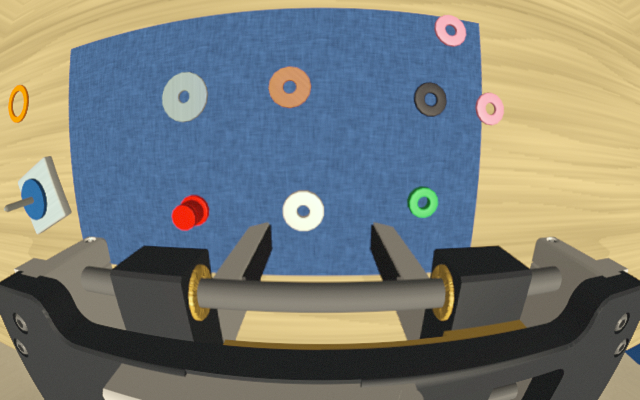

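```bash
cat >> h.py <<'E'
def wplane(p,pts,z):
    K=np.array(p["camera_matrix"]);T=np.array(p["camera_from_world"])
    q=(np.asarray(pts,float)-K[:2,2])/K[0,0]; r=np.linalg.norm(q,axis=1)+1e-12
    d=np.c_[q*(np.sin(r)/r)[:,None],np.cos(r)]@T[:3,:3]; c=-T[:3,:3].T@T[:3,3]
    return (c+d*((z-c[2])/d[:,2])[:,None])[:,:2]
def wproj(p,X):
    K=np.array(p["camera_matrix"]);T=np.array(p["camera_from_world"])
    x=T[:3,:3]@X+T[:3,3]; a=np.arctan2(np.hypot(x[0],x[1]),x[2]); u=x[:2]/np.hypot(x[0],x[1])
    return K[:2,2]+K[0,0]*a*u
def wl(names,p=None,rad=.045):
    p=p or imaging.get_image("wrist"); s=arm.read_state(); hsv=cv2.cvtColor(p["img"],cv2.COLOR_BGR2HSV)
    vv,uu=np.mgrid[:400,:640]; out={}
    for n in names:
        xy,h,lo,hi=O[n]
        if n=="coupon_steel": lo=(0,0,110)
        if n=="coupon_black": hi=(180,255,75)
        m=(cv2.inRange(hsv,(0,120,60),(8,255,255))|cv2.inRange(hsv,(172,120,60),(180,255,255))) if n=="cap" else cv2.inRange(hsv,lo,hi)
        g=wplane(p,np.c_[uu.ravel(),vv.ravel()],h).reshape(400,640,2)
        m[np.hypot(*(g-np.array(xy)).transpose(2,0,1))>rad]=0
        k,l,st,c=cv2.connectedComponentsWithStats(m)
        if k<2: print(n,"none"); continue
        i=1+st[1:,4].argmax(); cs,_=cv2.findContours((l==i).astype(np.uint8),cv2.RETR_EXTERNAL,cv2.CHAIN_APPROX_NONE)
        w=(wplane(p,max(cs,key=len)[:,0],h)*1e5).astype(np.float32)
        (cx,cy),ax,_=cv2.fitEllipse(w); d=np.array([cx,cy])/1e5
        out[n]=d; print(n,d.round(4),"axes mm",np.round(np.array(ax)/100,1),"rel TCP mm",((d-s["position"][:2])*1e3).round(1))
    print("tcp",s["position"].round(4),s["eef_rot"].round(1),"gap",s["finger_gap"].round(4)); return out,p
E
python3 -c "
from h import *
wl([n for n in O if n!='bolt'])"
```

```text
spacer [0.5902 0.2395] axes mm [42.8 43.1] rel TCP mm [ 19.4 -19. ]
coupon_steel [0.4639 0.1099] axes mm [55.2 55.9] rel TCP mm [-106.9 -148.6]
coupon_copper [0.4607 0.2263] axes mm [42.  42.2] rel TCP mm [-110.2  -32.2]
coupon_black [0.4696 0.3736] axes mm [34.3 35.3] rel TCP mm [-101.2  115.1]
bushing [0.5799 0.3679] axes mm [32.3 34.4] rel TCP mm [  9.1 109.5]
cap [0.5857 0.1239] axes mm [30.7 46.9] rel TCP mm [  14.9 -134.6]Traceback (most recent call last):
  File "<string>", line 3, in <module>
    wl([n for n in O if n!='bolt'])
    ~~^^^^^^^^^^^^^^^^^^^^^^^^^^^^^
  File "h.py", line 63, in wl
    print("tcp",s["position"].round(4),s["eef_rot"].round(1),"gap",s["finger_gap"].round(4)); return out,p
                                                                   ^^^^^^^^^^^^^^^^^^^^^
AttributeError: 'float' object has no attribute 'round'
```

```bash
sed -i 's/s\["finger_gap"\].round(4)/round(s["finger_gap"],4)/' h.py
python3 -m creep '[[-0.97,-0.95,0,0,0,0,0.3],[0,0,1,0,0,0,0.3],[0,0,1,0,0,0,0.3],[0,0,1,0,0,0,0.3],[0,0,1,0,0,0,0.3]]' | head -2
python3 -m creep '[[0,0,0,0,0,0,0.3],[0,0,0,0,0,0,0.3],[0,0,0,0,0,0,0.3]]' |head -2
python3 -c "
from h import *
o,p=wl(['spacer']);cv2.imwrite('pics/w2.png',p['img'])"
```

```text
time: 4.48
position: [0.5906, 0.2398, 0.0853]
time: 4.73
position: [0.5906, 0.2398, 0.0863]
spacer [0.5902 0.2394] axes mm [42.7 43. ] rel TCP mm [-0.5 -0.4]
tcp [0.5907 0.2399 0.0864] [ 1.799e+02  1.000e-01 -1.800e+02] gap 0.061
```

View pics/w2.png

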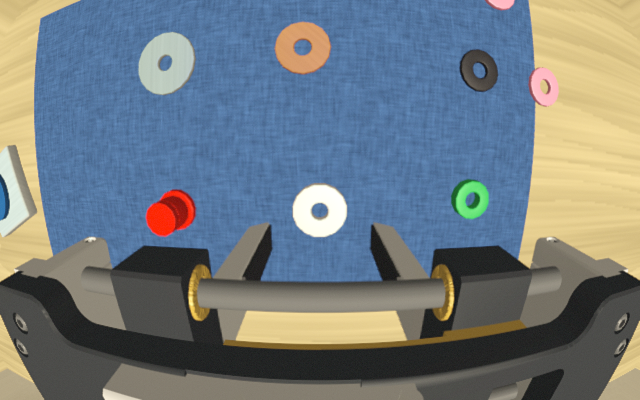

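```bash
python3 -m creep '[[0,0,1,0,0,0,0.3],[0,0,1,0,0,0,0.3],[0,0,1,0,0,0,0.3],[0,0,0.2,0,0,0,0.3],[0,0,0,0,0,0,0.3]]' 20| sed -n 2,4p
python3 -m creep '[[0,0,0,0,0,0,-1],[0,0,0,0,0,0,-1],[0,0,0,0,0,0,-1],[0,0,0,0,0,0,-1],[0,0,0,0,0,0,-1]]' 20
python3 -m creep '[[0,0,-1,0,0,0,-1],[0,0,-1,0,0,0,-1],[0,0,-1,0,0,0,-1],[0,0,-1,0,0,0,-1],[0,0,-1,0,0,0,-1]]' |tail -5
python3 -c "
from h import *
p=imaging.get_image('wrist');cv2.imwrite('pics/w3.png',p['img'])"
```

```text
position: [0.5897, 0.2395, 0.0207]
eef_rot: [-180.0, -0.0, -180.0]
wrist_force: [1.0, -0.6, -0.1]
time: 5.62
position: [0.5904, 0.2397, 0.0217]
eef_rot: [180.0, 0.1, -180.0]
wrist_force: [-1.4, -0.4, 7.8]
finger_gap: 0.043
gripper_force: 20.0
position: [0.5898, 0.2394, 0.122]
eef_rot: [180.0, 0.0, -180.0]
wrist_force: [0.3, -1.0, 0.2]
finger_gap: 0.0432
gripper_force: 20.0
```

View pics/w3.png

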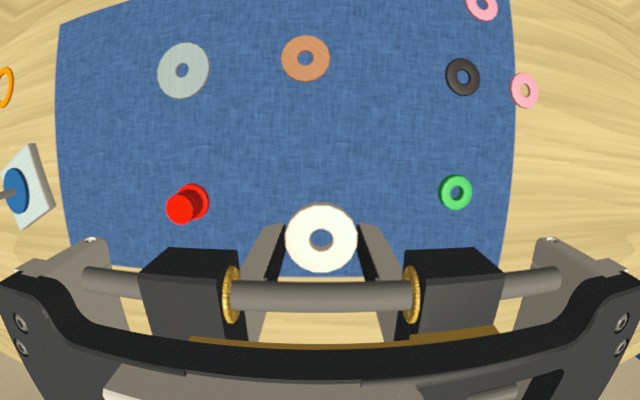

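```bash
python3 -m creep '[[0.85,-1,-1,0,0,0,-1],[0,-1,0,0,0,0,-1],[0,-1,0,0,0,0,-1],[0,-1,0,0,0,0,-1],[0,-1,0,0,0,0,-1]]' |sed -n 2p
python3 -m creep '[[0,-1,0,0,0,0,-1],[0,-1,0,0,0,0,-1],[0,-1,0,0,0,0,-1],[0,-1,0,0,0,0,-1],[0,-1,0,0,0,0,-1]]' |sed -n 2p
python3 -m creep '[[0,-1,0,0,0,0,-1],[0,-1,0,0,0,0,-1],[0,-1,0,0,0,0,-1],[0,-1,0,0,0,0,-1],[0,-1,0,0,0,0,-1]]' |sed -n 2p
python3 -m creep '[[0,0,0,0,0,0,-1],[0,0,0,0,0,0,-1],[0,0,0,0,0,0,-1]]'
python3 -c "
from h import *
O['bolt']=((.574,-.146),.032,(95,110,40),(125,255,255))
o,p=wl(['bolt'])
r=imaging.tip_of('bolt_tip',p); print([(a['score'],a['point'],wplane(p,[a['point']],.086)) for a in r[:2]])
r=imaging.tip_of('foot_top',p); print([(a['score'],a['point'],wplane(p,[a['point']],.032)) for a in r[:2]])
cv2.imwrite('pics/w4.png',p['img'])"
```

```text
position: [0.5728, 0.1386, 0.1411]
position: [0.5729, 0.0384, 0.1409]
position: [0.573, -0.0616, 0.1409]
time: 7.58
position: [0.573, -0.06, 0.1407]
eef_rot: [180.0, 0.0, -179.9]
wrist_force: [0.0, 1.3, -0.2]
finger_gap: 0.0437
gripper_force: 20.0
bolt [ 0.5712 -0.1462] axes mm [55.9 57.5] rel TCP mm [ -1.9 -86.5]
tcp [ 0.573  -0.0596  0.1406] [ 180.     0.  -179.9] gap 0.0437
[(0.88, [203.8, 217.7], array([[ 0.57252531, -0.14804064]]))]
[(0.83, [226.2, 198.6], array([[ 0.57003535, -0.14602518]]))]
```

View pics/w4.png

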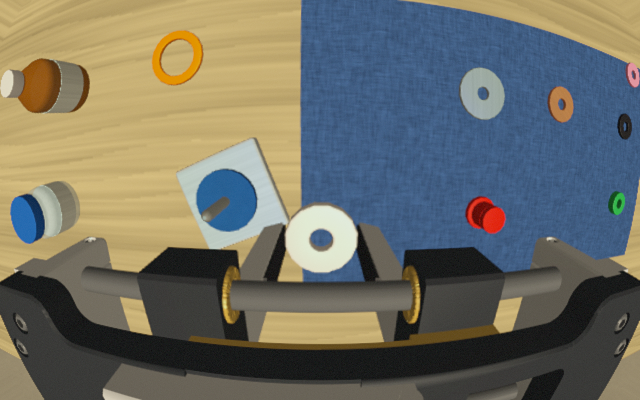

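```bash
python3 -m creep '[[0.06,-1,0,0,0,0,-1],[0,-1,0,0,0,0,-1],[0,-1,0,0,0,0,-1],[0,-1,0,0,0,0,-1],[0,-0.35,0,0,0,0,-1]]' |sed -n 2p
python3 -m creep '[[0,0,0.6,0,0,0,-1],[0,0,0.6,0,0,0,-1],[0,0,0.4,0,0,0,-1],[0,0,0.3,0,0,0,-1],[0,0,0.3,0,0,0,-1]]'
python3 -c "
from h import *
p=imaging.get_image('wrist');cv2.imwrite('pics/w5.png',p['img'][120:300,220:420].repeat(3,0).repeat(3,1))"
```

```text
position: [0.5716, -0.1498, 0.1406]
time: 8.57
position: [0.5718, -0.1467, 0.0954]
eef_rot: [-180.0, -0.0, -179.9]
wrist_force: [0.9, -1.9, 1.4]
finger_gap: 0.0435
gripper_force: 20.0
```

View pics/w5.png

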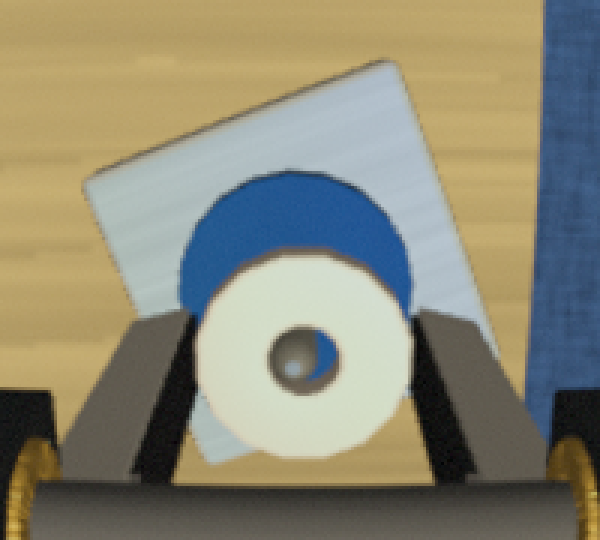

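```bash
python3 -m creep '[[-0.05,-0.085,0,0,0,0,-1],[0,0,0.5,0,0,0,-1],[0,0,0.5,0,0,0,-1],[0,0,0.5,0,0,0,-1],[0,0,0,0,0,0,-1]]'
python3 -m creep '[[0,0,0.3,0,0,0,-1],[0,0,0.2,0,0,0,-1],[0,0,0,0,0,0,-1],[0,0,0,0,0,0,-1]]'
```

```text
time: 9.03
position: [0.5715, -0.1488, 0.0641]
eef_rot: [180.0, -0.2, -179.9]
wrist_force: [-0.6, -0.4, -0.4]
finger_gap: 0.0434
gripper_force: 20.0
time: 9.37
position: [0.5728, -0.1493, 0.0564]
eef_rot: [-180.0, -0.0, -180.0]
wrist_force: [0.7, 0.0, -0.1]
finger_gap: 0.0435
gripper_force: 20.0
```

```bash
python3 -m creep '[[0,0,0.1,0,0,0,-1],[0,0,0,0,0,0,-1],[0,0,0,0,0,0,0.3],[0,0,0,0,0,0,0.3],[0,0,0,0,0,0,0.3]]'
python3 -m creep '[[0,0,-1,0,0,0,0.3],[0,0,-1,0,0,0,0.3],[0,0,-1,0,0,0,0.3],[0,0,-1,0,0,0,0.3],[0,0,-0.3,0,0,0,0.3]]' | sed -n 2p
python3 -m creep '[[0,0,0,0,0,0,0.5],[0,0,0,0,0,0,0.5]]' | sed -n 2p
python3 -c "
from h import *
o,p=wl(['coupon_steel','cap']); O['spacer']=((.573,-.149),.042,(0,0,170),(180,60,255)); wl(['spacer'],p)
locate()
cv2.imwrite('pics/w6.png',p['img'])"
```

```text
time: 9.78
position: [0.5729, -0.1493, 0.0546]
eef_rot: [-180.0, 0.0, -180.0]
wrist_force: [-0.1, 0.2, -0.1]
finger_gap: 0.0589
gripper_force: 0.0
position: [0.574, -0.1497, 0.1434]
position: [0.5727, -0.1491, 0.1402]
coupon_steel [0.4633 0.1085] axes mm [53.7 54.8] rel TCP mm [-109.1  257.5]
cap [0.5857 0.0982] axes mm [30.7 61.1] rel TCP mm [ 13.4 247.3]
tcp [ 0.5724 -0.1491  0.1396] [ 1.800e+02 -1.000e-01 -1.799e+02] gap 0.0701
spacer [ 0.5701 -0.1483] axes mm [84.2 85.9] rel TCP mm [-2.3  0.7]
tcp [ 0.5724 -0.1491  0.1396] [ 1.800e+02 -1.000e-01 -1.799e+02] gap 0.0701
spacer top [ 0.5377 -0.1252] 136 [10.3 17.1]
spacer scene [ 0.5916 -0.1207] 448 [25.3 38.3]
coupon_steel top [0.4644 0.107 ] 348 [20.9 21.2]
coupon_steel scene [0.4658 0.111 ] 253 [16.1 19.8]
coupon_copper top [0.4608 0.2242] 171 [15.  15.3]
coupon_copper scene [0.4622 0.2279] 155 [13.  15.6]
coupon_black top fail attempt to get argmax of an empty sequence
coupon_black scene [0.4719 0.3761] 126 [12.  14.7]
bushing top [0.581  0.3667] 109 [12.2 12.2]
bushing scene [0.5838 0.3708] 145 [13.1 14.7]
cap top [0.5889 0.1105] 141 [13.  13.2]
cap scene [0.6008 0.1261] 171 [12.9 17. ]
bolt top [ 0.5518 -0.1375] 13 [2.2 6.5]
bolt scene [ 0.5746 -0.145 ] 61 [13.6 18.2]
```

View pics/w6.png

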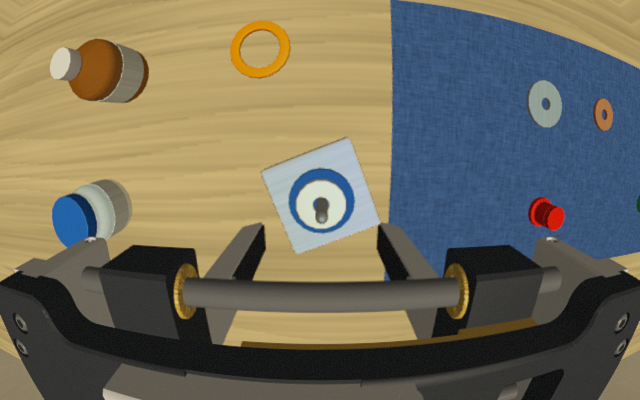

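```bash
python3 -m creep '[[0,1,0,0,0,0,0.5],[0,1,0,0,0,0,0.6],[0.5,1,0,0,0,0,0.6],[0.5,1,0,0,0,0,0.6],[0.5,1,0,0,0,0,0.6]]' | sed -n 2p
python3 -m creep '[[0.5,1,0,0,0,0,0.6],[0.5,1,0,0,0,0,0.6],[0.5,1,0,0,0,0,0.6],[0.5,1,0,0,0,0,0.6],[0.5,1,0,0,0,0,0.6]]' | sed -n 2p
python3 -m creep '[[0.5,1,0,0,0,0,0.6],[0.5,1,0,0,0,0,0.6],[0.43,0.95,0,0,0,0,0.6],[0,0,1,0,0,0,0.6],[0,0,1,0,0,0,0.6]]' | sed -n 2p
python3 -m creep '[[0,0,0,0,0,0,0.6],[0,0,0,0,0,0,0.6]]' | sed -n 2p
python3 -c "
from h import *
wl(['coupon_steel','coupon_copper'])"
```

```text
position: [0.5418, -0.0485, 0.1395]
position: [0.4916, 0.0514, 0.1397]
position: [0.4639, 0.1111, 0.1001]
position: [0.4632, 0.1091, 0.0996]
coupon_steel [0.4631 0.1088] axes mm [55.  55.4] rel TCP mm [-0.8 -0.5]
coupon_copper [0.4598 0.2252] axes mm [42. 43.] rel TCP mm [ -4. 116.]
tcp [0.4639 0.1093 0.1004] [-1.8e+02 -1.0e-01 -1.8e+02] gap 0.0753
```

```bash
python3 -m creep '[[0.03,0,1,0,0,0,0.6],[0,0,1,0,0,0,0.6],[0,0,1,0,0,0,0.6],[0,0,0.92,0,0,0,0.6],[0,0,0,0,0,0,0.6]]' 25| sed -n 2,4p
python3 -m creep '[[0,0,0,0,0,0,-1],[0,0,0,0,0,0,-1],[0,0,0,0,0,0,-1],[0,0,0,0,0,0,-1],[0,0,0,0,0,0,-1]]' 25
python3 -m creep '[[0,0,-1,0,0,0,-1],[0,0,-1,0,0,0,-1],[0,0,-1,0,0,0,-1],[0,0,-1,0,0,0,-1],[0,0,-1,0,0,0,-1]]' |tail -5
python3 -m creep '[[0,0,-1,0,0,0,-1],[0,0,0,0,0,0,-1],[0,0,0,0,0,0,-1]]' |tail -5
python3 -c "
from h import *
p=imaging.get_image('wrist');cv2.imwrite('pics/w7.png',p['img'][120:300,220:420].repeat(3,0).repeat(3,1))"
```

```text
position: [0.4627, 0.1091, 0.0205]
eef_rot: [-179.9, -0.1, -180.0]
wrist_force: [-0.6, 0.1, -0.9]
time: 12.82
position: [0.4642, 0.1098, 0.0232]
eef_rot: [180.0, 0.1, -180.0]
wrist_force: [-1.6, -0.7, 11.0]
finger_gap: 0.0533
gripper_force: 25.1
position: [0.4633, 0.1096, 0.1236]
eef_rot: [180.0, 0.0, -180.0]
wrist_force: [-0.2, -0.4, -0.5]
finger_gap: 0.0533
gripper_force: 25.1
position: [0.464, 0.11, 0.1432]
eef_rot: [179.9, 0.1, -180.0]
wrist_force: [0.9, 0.0, -1.6]
finger_gap: 0.0533
gripper_force: 25.1
```

View pics/w7.png

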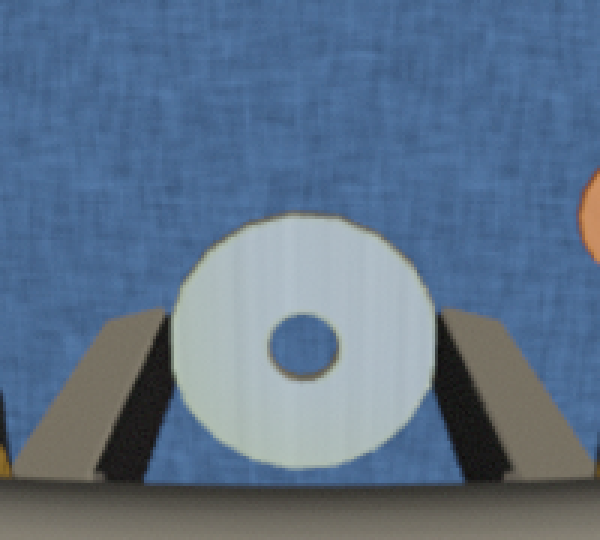

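```bash
cat >> h.py <<'E'
def hole(th,low=.0225,gap=None):
    "hole centre of a held ring relative to TCP, mm"
    p=imaging.get_image("wrist"); s=arm.read_state(); z=s["position"][2]-low+th
    c0=wproj(p,np.array([*s["position"][:2],z])); print("pred px",c0.round(1))
    return p,s,z
E
python3 -c "
from h import *
p,s,z=hole(.006)
for dz in (-.003,0,.003): print(((wplane(p,[(321.3,235.3)],z+dz)[0]-s['position'][:2])*1e3).round(1))"
```

```text
pred px [319.5 236.7]
[0.1 1.1]
[-0.9  1.1]
[-2.   1.1]
```

```bash
python3 -m creep '[[-0.5,-1,0,0,0,0,-1],[-0.5,-1,0,0,0,0,-1],[-0.5,-1,0,0,0,0,-1],[-0.5,-1,0,0,0,0,-1],[-0.5,-1,0,0,0,0,-1]]' | sed -n 2p
python3 -m creep '[[-0.5,-1,0,0,0,0,-1],[-0.5,-1,0,0,0,0,-1],[-0.5,-1,0,0,0,0,-1],[-0.5,-1,0,0,0,0,-1],[-0.5,-1,0,0,0,0,-1]]' | sed -n 2p
python3 -m creep '[[-0.5,-1,0,0,0,0,-1],[0,-1,0,0,0,0,-1],[0,-0.98,0,0,0,0,-1],[0,0,0,0,0,0,-1],[0,0,0,0,0,0,-1]]' | sed -n 2p
python3 -m creep '[[0,0,0.6,0,0,0,-1],[0,0,0.6,0,0,0,-1],[0,0,0.6,0,0,0,-1],[0,0,0.5,0,0,0,-1],[0,0,0,0,0,0,-1]]'
python3 -c "
from h import *
p=imaging.get_image('wrist');cv2.imwrite('pics/w8.png',p['img'][120:300,220:420].repeat(3,0).repeat(3,1))"
```

```text
position: [0.5132, 0.0086, 0.1409]
position: [0.5632, -0.0913, 0.1407]
position: [0.5727, -0.1509, 0.1408]
time: 15.25
position: [0.5722, -0.149, 0.0932]
eef_rot: [180.0, -0.2, -179.9]
wrist_force: [0.1, -0.1, -2.0]
finger_gap: 0.0536
gripper_force: 25.1
```

View pics/w8.png

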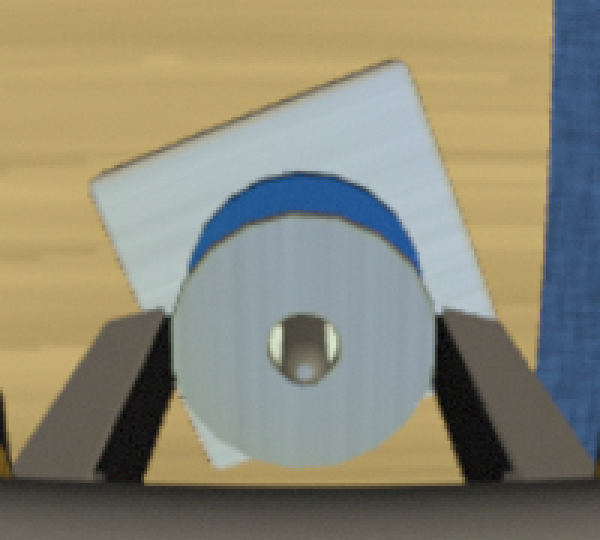

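```bash
python3 -m creep '[[-0.075,0,0.3,0,0,0,-1],[0,0,0.4,0,0,0,-1],[0,0,0.4,0,0,0,-1],[0,0,0.25,0,0,0,-1],[0,0,0,0,0,0,-1]]' 
python3 -m creep '[[0,0,0,0,0,0,-1],[0,0,0.05,0,0,0,-1],[0,0,0,0,0,0,-1]]'
```

```text
time: 15.72
position: [0.5748, -0.1498, 0.068]
eef_rot: [-180.0, -0.0, -180.0]
wrist_force: [-0.1, -0.2, -1.4]
finger_gap: 0.0534
gripper_force: 25.1
time: 15.97
position: [0.5751, -0.1499, 0.0683]
eef_rot: [-180.0, 0.0, -180.0]
wrist_force: [-2.9, -0.0, -1.9]
finger_gap: 0.0538
gripper_force: 25.2
```

```bash
python3 -m creep '[[0.04,0,0.05,0,0,0,-1],[0,0,0.05,0,0,0,-1],[0,0,0,0,0,0,-1],[0,0,0,0,0,0,-1]]' 
python3 -m creep '[[0,0,0.05,0,0,0,-1],[0,0,0.05,0,0,0,-1],[0,0,0,0,0,0,-1]]'
```

```text
time: 16.3
position: [0.5746, -0.15, 0.0662]
eef_rot: [-180.0, 0.0, -180.0]
wrist_force: [-0.1, -0.2, -1.2]
finger_gap: 0.0531
gripper_force: 25.1
time: 16.55
position: [0.5747, -0.15, 0.0644]
eef_rot: [-180.0, 0.0, -180.0]
wrist_force: [-2.1, -0.2, 6.1]
finger_gap: 0.0536
gripper_force: 25.2
```

```bash
python3 -m creep '[[0,0,-0.02,0,0,0,0.6],[0,0,0,0,0,0,0.6],[0,0,0,0,0,0,0.6],[0,0,0,0,0,0,0.6]]' |tail -2
python3 -m creep '[[0,0,-1,0,0,0,0.6],[0,0,-1,0,0,0,0.6],[0,0,-1,0,0,0,0.6],[0,0,-0.8,0,0,0,0.6],[0,1,0,0,0,0,0.6]]' | sed -n 2p
python3 -m creep '[[0.5,1,0,0,0,0,0.6],[0.5,1,0,0,0,0,0.3],[0.5,1,0,0,0,0,0.3],[0.5,1,0,0,0,0,0.3],[0.5,1,0,0,0,0,0.3]]' | sed -n 2p
python3 -m creep '[[0.5,1,0,0,0,0,0.3],[0.5,1,0,0,0,0,0.3],[0.5,1,0,0,0,0,0.3],[0.5,1,0,0,0,0,0.3],[0.5,1,0,0,0,0,0.3]]' | sed -n 2p
python3 -m creep '[[0.5,1,0,0,0,0,0.3],[0.25,1,0,0,0,0,0.3],[0,1,0,0,0,0,0.3],[0,1,0,0,0,0,0.3],[0,1,0,0,0,0,0.3]]' | sed -n 2p
python3 -m creep '[[0,1,0,0,0,0,0.3],[0,1,0,0,0,0,0.3],[0,0.8,0,0,0,0,0.3],[0,0,0,0,0,0,0.3],[0,0,0,0,0,0,0.3]]' | sed -n 2p
python3 -c "
from h import *
o,p=wl(['coupon_copper','coupon_black','bushing'])"
```

```text
finger_gap: 0.0741
gripper_force: 0.0
position: [0.5755, -0.1337, 0.1438]
position: [0.5236, -0.029, 0.1405]
position: [0.4735, 0.0709, 0.1405]
position: [0.4589, 0.1711, 0.1406]
position: [0.4589, 0.2265, 0.1403]
coupon_copper [0.4598 0.2262] axes mm [42.  42.1] rel TCP mm [0.8 0.6]
coupon_black [0.4685 0.3737] axes mm [35.  35.9] rel TCP mm [  9.6 148.1]
bushing none
tcp [0.4589 0.2256 0.1403] [-180.    -0.  -179.9] gap 0.0613
```

```bash
python3 -m creep '[[-0.04,0.03,1,0,0,0,0.3],[0,0,1,0,0,0,0.3],[0,0,1,0,0,0,0.3],[0,0,1,0,0,0,0.3],[0,0,1,0,0,0,0.3]]' 25| sed -n 2,4p
python3 -m creep '[[0,0,0.8,0,0,0,0.3],[0,0,0,0,0,0,0.3],[0,0,0,0,0,0,0.3],[0,0,0,0,0,0,-1],[0,0,0,0,0,0,-1]]' 25
python3 -m creep '[[0,0,0,0,0,0,-1],[0,0,0,0,0,0,-1],[0,0,0,0,0,0,-1],[0,0,0,0,0,0,-1]]'
python3 -m creep '[[0,0,-1,0,0,0,-1],[0,0,-1,0,0,0,-1],[0,0,-1,0,0,0,-1],[0,0,-1,0,0,0,-1],[0,0,-1,0,0,0,-1]]' |tail -5
python3 -m creep '[[0,0,-1,0,0,0,-1],[0,0,0,0,0,0,-1],[0,0,0,0,0,0,-1]]' |tail -5
python3 -c "
from h import *
p=imaging.get_image('wrist');cv2.imwrite('pics/w9.png',p['img'][120:300,220:420].repeat(3,0).repeat(3,1))
locate(['bushing','coupon_black'])"
```

```text
position: [0.46, 0.2254, 0.0398]
eef_rot: [-180.0, 0.0, 180.0]
wrist_force: [0.1, 0.1, -0.4]
time: 19.85
position: [0.4605, 0.2267, 0.0256]
eef_rot: [180.0, 0.1, -180.0]
wrist_force: [0.2, -0.9, 0.1]
finger_gap: 0.0509
gripper_force: 0.0
time: 20.18
position: [0.4604, 0.2268, 0.0253]
eef_rot: [180.0, 0.1, -180.0]
wrist_force: [-0.2, -0.4, 7.4]
finger_gap: 0.0246
gripper_force: 4.0
position: [0.4598, 0.2266, 0.1258]
eef_rot: [180.0, 0.0, -180.0]
wrist_force: [0.5, -0.5, -0.4]
finger_gap: 0.0005
gripper_force: 0.0
position: [0.4603, 0.2271, 0.1456]
eef_rot: [179.9, 0.1, -180.0]
wrist_force: [0.2, 0.1, -0.7]
finger_gap: 0.0004
gripper_force: 0.0
bushing top [0.5806 0.367 ] 96 [12.2 12.5]
bushing scene [0.5836 0.3707] 144 [13.2 14.7]
coupon_black top [0.4936 0.3382] 341 [13.8 37.3]
coupon_black scene [0.472  0.3762] 129 [12.2 14.7]
```

View pics/w9.png

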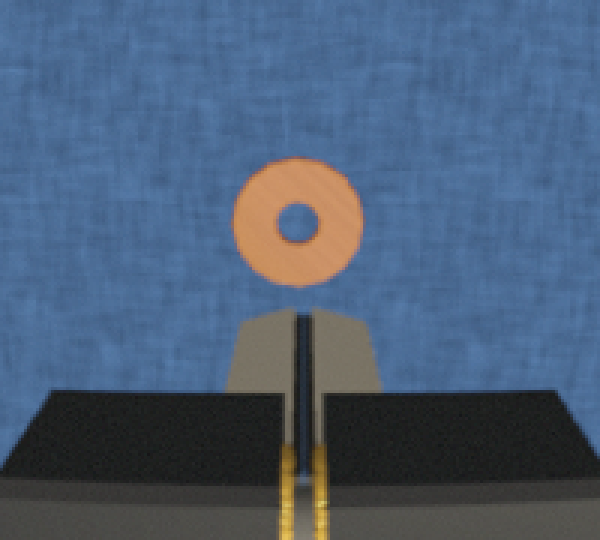

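```bash
python3 -m creep '[[0,0,0,0,0,0,0.3],[0,0,0,0,0,0,0.3],[0,0,0,0,0,0,0.3],[0,0,0,0,0,0,0.3],[0,0,0,0,0,0,0.3]]' 25| sed -n 2p
python3 -m creep '[[0,0,1,0,0,0,0.3],[0,0,1,0,0,0,0.3],[0,0,1,0,0,0,0.3],[0,0,0,0,0,0,0.3],[0,0,0,0,0,0,0.3]]' 25|sed -n 2p
python3 -c "
from h import *
o,p=wl(['coupon_copper','coupon_black'])"
```

```text
position: [0.4598, 0.2266, 0.1443]
position: [0.4594, 0.2263, 0.0841]
coupon_copper [0.4599 0.2262] axes mm [42.1 42.4] rel TCP mm [-0.2 -0.5]
coupon_black [0.5042 0.3681] axes mm [24.  71.8] rel TCP mm [ 44.2 141.5]
tcp [0.46   0.2266 0.085 ] [-180.   -0. -180.] gap 0.0608
```

```bash
python3 -m creep '[[0,0,1,0,0,0,0.3],[0,0,1,0,0,0,0.3],[0,0,1,0,0,0,0.3],[0,0,0.2,0,0,0,0.3],[0,0,0,0,0,0,0.3]]' 25| sed -n 2,4p
python3 -m creep '[[0,0,0,0,0,0,0.3],[0,0,0,0,0,0,0.3]]' 25| sed -n 2,4p
```

```text
position: [0.4598, 0.2266, 0.0206]
eef_rot: [-180.0, -0.0, -180.0]
wrist_force: [-0.8, 0.3, 0.5]
position: [0.4607, 0.2271, 0.0219]
eef_rot: [179.9, 0.1, -180.0]
wrist_force: [0.3, -0.2, 0.3]
```

```bash
python3 -m creep '[[0,0,0.05,0,0,0,0.3],[0,0,0,0,0,0,0.3],[0,0,0,0,0,0,-1],[0,0,0,0,0,0,-1],[0,0,0,0,0,0,-1]]' 20| sed -n 2,4p
python3 -m creep '[[0,0,0,0,0,0,-1],[0,0,0,0,0,0,-1],[0,0,0,0,0,0,-1]]' 20
python3 -m creep '[[0,0,-1,0,0,0,-1],[0,0,-1,0,0,0,-1],[0,0,-1,0,0,0,-1],[0,0,-1,0,0,0,-1],[0,0,-1,0,0,0,-1]]' |tail -5
python3 -m creep '[[0,0,-1,0,0,0,-1],[0,0,0,0,0,0,-1],[0,0,0,0,0,0,-1]]' |tail -5
python3 -c "
from h import *
p,s,z=hole(.006,.0205)
hsv=cv2.cvtColor(p['img'],cv2.COLOR_BGR2HSV);m=cv2.inRange(hsv,(3,70,60),(20,255,255));m[:150]=0;m[280:]=0;m[:,:270]=0;m[:,370:]=0
ys,xs=np.where(m>0);print(len(xs))
c=max(cv2.findContours(m,0,1)[0],key=len)[:,0];e=cv2.fitEllipse((wplane(p,c,z)*1e5).astype(np.float32));print(np.array(e[0])/1e2-s['position'][:2]*1e3,e[1])"
```

```text
position: [0.4599, 0.2267, 0.0196]
eef_rot: [180.0, 0.0, -180.0]
wrist_force: [-0.8, 0.0, 0.4]
time: 23.13
position: [0.4599, 0.2266, 0.0196]
eef_rot: [-180.0, 0.0, -180.0]
wrist_force: [-2.2, -0.9, 5.7]
finger_gap: 0.0431
gripper_force: 20.0
position: [0.4596, 0.2265, 0.1203]
eef_rot: [-180.0, -0.0, -180.0]
wrist_force: [-0.3, 0.2, -0.6]
finger_gap: 0.0424
gripper_force: 20.0
position: [0.4602, 0.2269, 0.1401]
eef_rot: [179.9, 0.1, -180.0]
wrist_force: [0.2, 0.1, -1.3]
finger_gap: 0.0428
gripper_force: 20.0
pred px [319.2 237.4]
3447
[0.92755266 0.89572151] (4289.87548828125, 4320.57763671875)
```

```bash
python3 -m creep '[[-0.5,-1,0,0,0,0,-1],[-0.5,-1,0,0,0,0,-1],[-0.5,-1,0,0,0,0,-1],[-0.5,-1,0,0,0,0,-1],[-0.5,-1,0,0,0,0,-1]]' | sed -n 2p
python3 -m creep '[[-0.5,-1,0,0,0,0,-1],[-0.5,-1,0,0,0,0,-1],[-0.5,-1,0,0,0,0,-1],[-0.5,-1,0,0,0,0,-1],[-0.5,-1,0,0,0,0,-1]]' | sed -n 2p
python3 -m creep '[[-0.5,-1,0,0,0,0,-1],[-0.14,-1,0,0,0,0,-1],[0,-1,0,0,0,0,-1],[0,-1,0,0,0,0,-1],[0,-1,0,0,0,0,-1]]' | sed -n 2p
python3 -m creep '[[0,-1,0,0,0,0,-1],[0,-1,0,0,0,0,-1],[0,-1,0,0,0,0,-1],[0,-0.8,0,0,0,0,-1],[0,0,0,0,0,0,-1]]' | sed -n 2p
python3 -m creep '[[0,0,0,0,0,0,-1],[0,0,0,0,0,0,-1]]'
python3 -m creep '[[0,0,0.6,0,0,0,-1],[0,0,0.6,0,0,0,-1],[0,0,0.6,0,0,0,-1],[0,0,0.5,0,0,0,-1],[0,0,0,0,0,0,-1]]'
python3 -c "
from h import *
p=imaging.get_image('wrist');cv2.imwrite('pics/w10.png',p['img'][120:300,220:420].repeat(3,0).repeat(3,1))"
```

```text
position: [0.5096, 0.1254, 0.1381]
position: [0.5596, 0.0255, 0.138]
position: [0.5721, -0.0743, 0.1379]
position: [0.5717, -0.153, 0.1381]
time: 25.68
position: [0.5725, -0.1486, 0.1384]
eef_rot: [180.0, -0.1, -179.9]
wrist_force: [0.7, 0.7, -0.4]
finger_gap: 0.0434
gripper_force: 20.0
time: 26.1
position: [0.5715, -0.1487, 0.0906]
eef_rot: [180.0, -0.2, -179.9]
wrist_force: [0.3, 0.8, -1.5]
finger_gap: 0.0429
gripper_force: 20.0
```

View pics/w10.png

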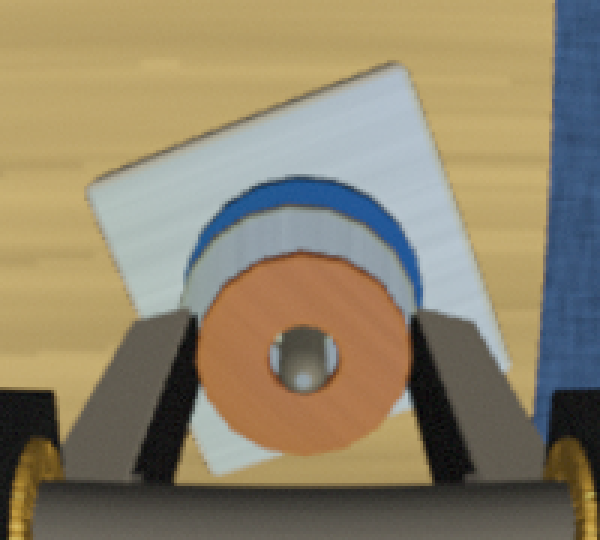

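```bash
python3 -m creep '[[-0.04,0,0.3,0,0,0,-1],[0,0,0.4,0,0,0,-1],[0,0,0.3,0,0,0,-1],[0,0,0,0,0,0,-1],[0,0,0,0,0,0,-1]]' | sed -n 2,4p
python3 -m creep '[[0,0,0.07,0,0,0,-1],[0,0,0,0,0,0,-1],[0,0,0,0,0,0,-1]]' | sed -n 2,4p
```

```text
position: [0.5737, -0.1493, 0.0732]
eef_rot: [-180.0, -0.0, -180.0]
wrist_force: [-0.8, 0.7, -1.0]
position: [0.5739, -0.1493, 0.0723]
eef_rot: [-180.0, 0.0, -180.0]
wrist_force: [-0.6, -0.1, -1.5]
```

```bash
python3 -m creep '[[0,0,0.08,0,0,0,-1],[0,0,0.08,0,0,0,-1],[0,0,0,0,0,0,-1],[0,0,0,0,0,0,-1]]' | sed -n 2,4p
python3 -m creep '[[0,0,0.05,0,0,0,-1],[0,0,0,0,0,0,-1],[0,0,0,0,0,0,-1]]' | sed -n 2,4p
```

```text
position: [0.5738, -0.1493, 0.0688]
eef_rot: [-180.0, 0.0, -180.0]
wrist_force: [0.0, 0.5, -2.2]
position: [0.5737, -0.1493, 0.0679]
eef_rot: [-180.0, -0.0, -180.0]
wrist_force: [-0.3, -0.3, -1.4]
```

```bash
python3 -m creep '[[0,0,0,0,0,0,0.25],[0,0,0,0,0,0,0.25],[0,0,0,0,0,0,0.25],[0,0,0,0,0,0,0.25]]' |tail -3
python3 -m creep '[[0,0,-1,0,0,0,0.25],[0,0,-1,0,0,0,0.25],[0,0,-1,0,0,0,0.25],[0,0,-0.7,0,0,0,0.25],[0,1,0,0,0,0,0.25]]' | sed -n 2p
python3 -m creep '[[0.5,1,0,0,0,0,0.25],[0.5,1,0,0,0,0,0.25],[0.5,1,0,0,0,0,0.25],[0.5,1,0,0,0,0,0.25],[0.5,1,0,0,0,0,0.25]]' | sed -n 2p
python3 -m creep '[[0.5,1,0,0,0,0,0.25],[0.5,1,0,0,0,0,0.25],[0.5,1,0,0,0,0,0.25],[0.5,1,0,0,0,0,0.25],[0.5,1,0,0,0,0,0.25]]' | sed -n 2p
python3 -m creep '[[0.24,1,0,0,0,0,0.25],[0,1,0,0,0,0,0.25],[0,1,0,0,0,0,0.25],[0,1,0,0,0,0,0.25],[0,1,0,0,0,0,0.25]]' | sed -n 2p
python3 -m creep '[[0,1,0,0,0,0,0.25],[0,1,0,0,0,0,0.25],[0,1,0,0,0,0,0.25],[0,1,0,0,0,0,0.25],[0,1,0,0,0,0,0.25]]' | sed -n 2p
python3 -m creep '[[0,1,0,0,0,0,0.25],[0,1,0,0,0,0,0.25],[0,1,0,0,0,0,0.25],[0,1,0,0,0,0,0.25],[0,1,0,0,0,0,0.25]]' | sed -n 2p
python3 -m creep '[[0,0.15,0,0,0,0,0.25],[0,0,0,0,0,0,0.25],[0,0,0,0,0,0,0.25]]' | sed -n 2p
python3 -c "
from h import *
O['coupon_black']=((.469,.374),.006,(0,0,0),(180,255,62))
o,p=wl(['coupon_black','coupon_copper'],rad=.03)
locate(['bushing','coupon_black','cap'])"
```

```text
wrist_force: [-0.2, -0.0, -0.0]
finger_gap: 0.0588
gripper_force: 0.0
position: [0.5748, -0.133, 0.1451]
position: [0.5231, -0.0285, 0.142]
position: [0.473, 0.0715, 0.142]
position: [0.4686, 0.1716, 0.1421]
position: [0.4685, 0.2716, 0.142]
position: [0.4685, 0.3716, 0.1419]
position: [0.4686, 0.3729, 0.1417]
coupon_black [0.4686 0.3755] axes mm [34.9 35.6] rel TCP mm [-0.1  3. ]
coupon_copper none
tcp [0.4687 0.3725 0.1418] [-180.   -0.  180.] gap 0.0586
bushing top [0.581  0.3667] 109 [12.2 12.2]
bushing scene [0.5838 0.3708] 144 [13.1 14.7]
coupon_black top [0.4672 0.3745] 60 [ 4.4 29.8]
coupon_black scene [0.472  0.3762] 121 [11.8 14.8]
cap top [0.5889 0.1105] 141 [13.  13.2]
cap scene [0.6008 0.1261] 171 [12.9 17. ]
```

```bash
python3 -m creep '[[0,0.1,1,0,0,0,0.25],[0,0,1,0,0,0,0.25],[0,0,1,0,0,0,0.25],[0,0,0,0,0,0,0.25],[0,0,0,0,0,0,0.25]]' 20| sed -n 2p
python3 -c "
from h import *
O['coupon_black']=((.469,.374),.006,(0,0,0),(180,255,62))
o,p=wl(['coupon_black'],rad=.028)"
python3 -m creep '[[0,0,1,0,0,0,0.25],[0,0,1,0,0,0,0.25],[0,0,1,0,0,0,0.25],[0,0,0,0,0,0,0.25],[0,0,0,0,0,0,0.25]]' 20
python3 -m creep '[[0,0,0,0,0,0,0.25],[0,0,0,0,0,0,0.25]]' 20|sed -n 2p
```

```text
position: [0.4684, 0.3747, 0.0816]
coupon_black [0.4685 0.3756] axes mm [34.7 35.4] rel TCP mm [-0.5  0.3]
tcp [0.469  0.3753 0.0826] [-180.    0.  180.] gap 0.0589
time: 31.52
position: [0.4688, 0.3756, 0.0227]
eef_rot: [-180.0, -0.0, -180.0]
wrist_force: [0.0, 0.6, 0.3]
finger_gap: 0.0588
gripper_force: 0.0
position: [0.4693, 0.3762, 0.0236]
```

```bash
python3 -m creep '[[0.02,0,0.17,0,0,0,0.25],[0,0,0,0,0,0,0.25],[0,0,0,0,0,0,-1],[0,0,0,0,0,0,-1],[0,0,0,0,0,0,-1]]' 20| sed -n 2,4p
python3 -m creep '[[0,0,0,0,0,0,-1],[0,0,0,0,0,0,-1],[0,0,0,0,0,0,-1]]' 20
python3 -m creep '[[0,0,-1,0,0,0,-1],[0,0,-1,0,0,0,-1],[0,0,-1,0,0,0,-1],[0,0,-1,0,0,0,-1],[0,0,-1,0,0,0,-1]]' |tail -5
python3 -m creep '[[0,0,-1,0,0,0,-1],[0,0,0,0,0,0,-1],[0,0,0,0,0,0,-1]]' |tail -5
python3 -c "
from h import *
p,s,z=hole(.006,.0205)
cv2.imwrite('pics/w11.png',p['img'][120:300,220:420].repeat(3,0).repeat(3,1))"
```

```text
position: [0.4687, 0.3758, 0.0193]
eef_rot: [180.0, 0.1, -180.0]
wrist_force: [-0.1, -1.7, 6.7]
time: 32.35
position: [0.4686, 0.3759, 0.0193]
eef_rot: [180.0, 0.1, -180.0]
wrist_force: [0.5, -1.5, 6.7]
finger_gap: 0.0372
gripper_force: 20.6
position: [0.4681, 0.3756, 0.1198]
eef_rot: [180.0, 0.0, -180.0]
wrist_force: [0.5, 0.6, -1.3]
finger_gap: 0.0368
gripper_force: 20.0
position: [0.4685, 0.3761, 0.1398]
eef_rot: [179.9, 0.1, -180.0]
wrist_force: [1.4, -0.3, -2.0]
finger_gap: 0.0368
gripper_force: 20.0
pred px [318.9 237.3]
```

View pics/w11.png

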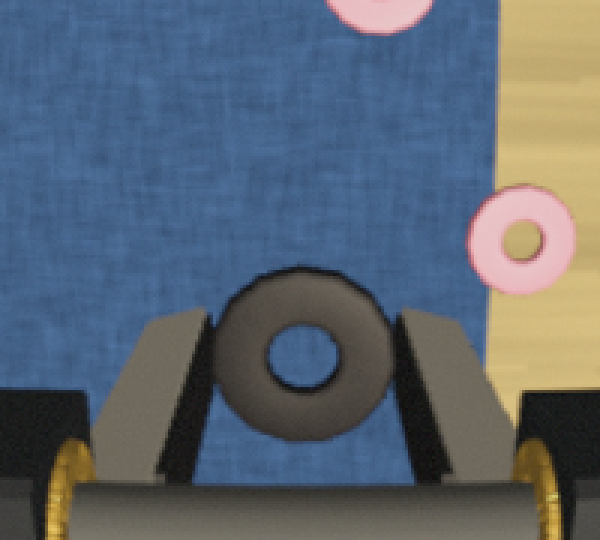

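```bash
python3 -m creep '[[-0.5,-1,0,0,0,0,-1],[-0.5,-1,0,0,0,0,-1],[-0.5,-1,0,0,0,0,-1],[-0.5,-1,0,0,0,0,-1],[-0.5,-1,0,0,0,0,-1]]' | sed -n 2p
python3 -m creep '[[-0.5,-1,0,0,0,0,-1],[-0.5,-1,0,0,0,0,-1],[-0.5,-1,0,0,0,0,-1],[-0.5,-1,0,0,0,0,-1],[-0.5,-1,0,0,0,0,-1]]' | sed -n 2p
python3 -m creep '[[-0.27,-1,0,0,0,0,-1],[0,-1,0,0,0,0,-1],[0,-1,0,0,0,0,-1],[0,-1,0,0,0,0,-1],[0,-1,0,0,0,0,-1]]' | sed -n 2p
python3 -m creep '[[0,-1,0,0,0,0,-1],[0,-1,0,0,0,0,-1],[0,-1,0,0,0,0,-1],[0,-1,0,0,0,0,-1],[0,-1,0,0,0,0,-1]]' | sed -n 2p
python3 -m creep '[[0,-1,0,0,0,0,-1],[0,-1,0,0,0,0,-1],[0,-1,0,0,0,0,-1],[0,-1,0,0,0,0,-1],[0,-1,0,0,0,0,-1]]' | sed -n 2p
python3 -m creep '[[0,-1,0,0,0,0,-1],[0,-0.27,0,0,0,0,-1],[0,0,0,0,0,0,-1],[0,0,0,0,0,0,-1],[0,0,0,0,0,0,-1]]'
```

```text
position: [0.518, 0.2744, 0.1373]
position: [0.5681, 0.1745, 0.1374]
position: [0.573, 0.0746, 0.1373]
position: [0.5731, -0.0253, 0.1374]
position: [0.5732, -0.1252, 0.1374]
time: 35.57
position: [0.5738, -0.1483, 0.138]
eef_rot: [180.0, -0.0, -179.9]
wrist_force: [0.2, 0.6, -0.2]
finger_gap: 0.0372
gripper_force: 20.0
```

```bash
python3 -m creep '[[0,-0.04,0.6,0,0,0,-1],[0,0,0.6,0,0,0,-1],[0,0,0.6,0,0,0,-1],[0,0,0.4,0,0,0,-1],[0,0,0,0,0,0,-1]]'| sed -n 2,4p
python3 -m creep '[[0,0,0.3,0,0,0,-1],[0,0,0.3,0,0,0,-1],[0,0,0.1,0,0,0,-1],[0,0,0,0,0,0,-1],[0,0,0,0,0,0,-1]]'| sed -n 2,4p
```

```text
position: [0.5726, -0.15, 0.0919]
eef_rot: [180.0, -0.2, -179.9]
wrist_force: [-0.2, 0.4, -0.8]
position: [0.5736, -0.1503, 0.0803]
eef_rot: [180.0, -0.0, -180.0]
wrist_force: [-2.7, 2.2, -2.9]
```

```bash
python3 -m creep '[[0.03,0.03,0.1,0,0,0,-1],[0,0,0.1,0,0,0,-1],[0,0,0,0,0,0,-1],[0,0,0,0,0,0,-1]]'| sed -n 2,4p
python3 -m creep '[[0,0,0.08,0,0,0,-1],[0,0,0,0,0,0,-1],[0,0,0,0,0,0,-1]]'| sed -n 2,4p
```

```text
position: [0.5735, -0.1501, 0.0766]
eef_rot: [-180.0, 0.0, -180.0]
wrist_force: [-0.0, 0.3, -0.4]
position: [0.5734, -0.15, 0.0749]
eef_rot: [-180.0, 0.0, -180.0]
wrist_force: [-0.0, 0.3, -0.6]
```

```bash
python3 -m creep '[[0,0,0.05,0,0,0,-1],[0,0,0,0,0,0,0.2],[0,0,0,0,0,0,0.2],[0,0,0,0,0,0,0.2],[0,0,0,0,0,0,0.2]]' |sed -n 2,6p
python3 -m creep '[[0,0,-1,0,0,0,0.2],[0,0,-1,0,0,0,0.2],[0,0,-1,0,0,0,0.2],[0,0,-0.4,0,0,0,0.2],[-0.33,1,0,0,0,0,0.2]]' | sed -n 2p
python3 -m creep '[[0,1,0,0,0,0,0.2],[0,1,0,0,0,0,0.2],[0,1,0,0,0,0,0.2],[0,1,0,0,0,0,0.2],[0,1,0,0,0,0,0.2]]' | sed -n 2p
python3 -m creep '[[0,1,0,0,0,0,0.2],[0,1,0,0,0,0,0.2],[0,1,0,0,0,0,0.2],[0,1,0,0,0,0,0.2],[0,1,0,0,0,0,0.2]]' | sed -n 2p
python3 -m creep '[[0,1,0,0,0,0,0.2],[0,1,0,0,0,0,0.2],[0,1,0,0,0,0,0.2],[0,1,0,0,0,0,0.2],[0,1,0,0,0,0,0.2]]' | sed -n 2p
python3 -m creep '[[0,1,0,0,0,0,0.2],[0,1,0,0,0,0,0.2],[0,1,0,0,0,0,0.2],[0,1,0,0,0,0,0.2],[0,1,0,0,0,0,0.2]]' | sed -n 2p
python3 -m creep '[[0,1,0,0,0,0,0.2],[0,1,0,0,0,0,0.2],[0,1,0,0,0,0,0.2],[0,1,0,0,0,0,0.2],[0,0.9,0,0,0,0,0.2]]' | sed -n 2p
python3 -m creep '[[0,0,1,0,0,0,0.2],[0,0,1,0,0,0,0.2],[0,0,1,0,0,0,0.2],[0,0,0,0,0,0,0.2],[0,0,0,0,0,0,0.2]]' | sed -n 2p
python3 -c "
from h import *
p=imaging.get_image('wrist');o,p=wl(['bushing'],p)
t=imaging.get_image('top');c=t['img'][130:215,355:440];s=imaging.get_image('scene');d=s['img'][135:220,220:305]
cv2.imwrite('pics/st.png',np.hstack([c,d]).repeat(4,0).repeat(4,1))"
```

```text
position: [0.5733, -0.15, 0.0739]
eef_rot: [-180.0, 0.0, -180.0]
wrist_force: [1.2, -0.7, -0.1]
finger_gap: 0.0561
gripper_force: 0.0
position: [0.5799, -0.1337, 0.1441]
position: [0.5796, -0.0289, 0.1415]
position: [0.5795, 0.0711, 0.1415]
position: [0.5794, 0.1711, 0.1414]
position: [0.5793, 0.2711, 0.1413]
position: [0.5792, 0.3695, 0.1413]
position: [0.579, 0.3678, 0.081]
bushing [0.5802 0.3694] axes mm [32.2 33.5] rel TCP mm [0.4 1.2]
tcp [0.5797 0.3682 0.0822] [-180.   -0. -180.] gap 0.0567
```

View pics/st.png

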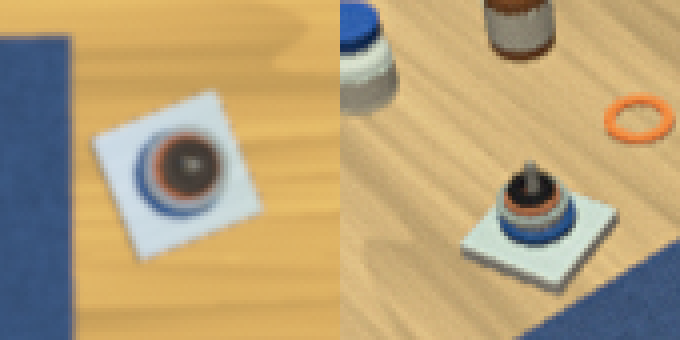

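```bash
python3 -m creep '[[-0.02,0.05,1,0,0,0,0.2],[0,0,1,0,0,0,0.2],[0,0,0.98,0,0,0,0.2],[0,0,0,0,0,0,0.2],[0,0,0,0,0,0,0.2]]' 20 |sed -n 2p
python3 -m creep '[[0,0,0,0,0,0,-1],[0,0,0,0,0,0,-1],[0,0,0,0,0,0,-1],[0,0,0,0,0,0,-1],[0,0,0,0,0,0,-1]]' 15
python3 -m creep '[[0,0,-1,0,0,0,-1],[0,0,-1,0,0,0,-1],[0,0,-1,0,0,0,-1],[0,0,-1,0,0,0,-1],[0,0,-1,0,0,0,-1]]' |tail -5
python3 -m creep '[[0,0,-1,0,0,0,-1],[0,0,0,0,0,0,-1],[0,0,0,0,0,0,-1]]' |tail -5
python3 -c "
from h import *
p,s,z=hole(.012,.022)
hsv=cv2.cvtColor(p['img'],cv2.COLOR_BGR2HSV);m=cv2.inRange(hsv,(45,100,50),(75,255,255));m[:150]=0
c=max(cv2.findContours(m,0,1)[0],key=len)[:,0];e=cv2.fitEllipse((wplane(p,c,z)*1e5).astype(np.float32));print(np.array(e[0])/1e2-s['position'][:2]*1e3,e[1])"
```

```text
position: [0.5801, 0.3691, 0.0229]
time: 41.3
position: [0.5804, 0.3694, 0.0232]
eef_rot: [180.0, 0.1, -180.0]
wrist_force: [-1.2, -1.1, 7.3]
finger_gap: 0.0334
gripper_force: 15.0
position: [0.5798, 0.3691, 0.1235]
eef_rot: [180.0, 0.0, -180.0]
wrist_force: [-0.1, -0.5, -0.0]
finger_gap: 0.0333
gripper_force: 15.0
position: [0.5804, 0.3695, 0.1436]
eef_rot: [179.9, 0.1, -180.0]
wrist_force: [0.7, 1.1, -0.2]
finger_gap: 0.0335
gripper_force: 15.0
pred px [319.1 239.7]
[-0.157108    0.90454097] (3289.804443359375, 3401.211181640625)
```

```bash
python3 -m creep '[[0.34,-1,0,0,0,0,-1],[0,-1,0,0,0,0,-1],[0,-1,0,0,0,0,-1],[0,-1,0,0,0,0,-1],[0,-1,0,0,0,0,-1]]' | sed -n 2p
python3 -m creep '[[0,-1,0,0,0,0,-1],[0,-1,0,0,0,0,-1],[0,-1,0,0,0,0,-1],[0,-1,0,0,0,0,-1],[0,-1,0,0,0,0,-1]]' | sed -n 2p
python3 -m creep '[[0,-1,0,0,0,0,-1],[0,-1,0,0,0,0,-1],[0,-1,0,0,0,0,-1],[0,-1,0,0,0,0,-1],[0,-1,0,0,0,0,-1]]' | sed -n 2p
python3 -m creep '[[0,-1,0,0,0,0,-1],[0,-1,0,0,0,0,-1],[0,-1,0,0,0,0,-1],[0,-1,0,0,0,0,-1],[0,-1,0,0,0,0,-1]]' | sed -n 2p
python3 -m creep '[[0,-1,0,0,0,0,-1],[0,-1,0,0,0,0,-1],[0,-1,0,0,0,0,-1],[0,-1,0,0,0,0,-1],[0,-1,0,0,0,0,-1]]' | sed -n 2p
python3 -m creep '[[0,-0.96,0,0,0,0,-1],[0,0,0,0,0,0,-1],[0,0,0,0,0,0,-1],[0,0,0,0,0,0,-1]]'
```

```text
position: [0.5725, 0.2679, 0.141]
position: [0.5726, 0.1679, 0.1412]
position: [0.5726, 0.068, 0.1412]
position: [0.5727, -0.0319, 0.1412]
position: [0.5728, -0.1318, 0.1412]
time: 44.43
position: [0.5731, -0.1494, 0.1415]
eef_rot: [180.0, -0.1, -180.0]
wrist_force: [0.8, 0.3, -0.8]
finger_gap: 0.0334
gripper_force: 15.0
```

```bash
python3 -m creep '[[0,-0.02,0.6,0,0,0,-1],[0,0,0.6,0,0,0,-1],[0,0,0.6,0,0,0,-1],[0,0,0.3,0,0,0,-1],[0,0,0,0,0,0,-1]]'| sed -n 2,4p
python3 -m creep '[[0,0,0.3,0,0,0,-1],[0,0,0.1,0,0,0,-1],[0,0,0,0,0,0,-1],[0,0,0,0,0,0,-1]]'| sed -n 2,4p
```

```text
position: [0.5723, -0.15, 0.098]
eef_rot: [180.0, -0.2, -179.9]
wrist_force: [-0.5, 0.2, -0.6]
position: [0.5732, -0.1504, 0.0922]
eef_rot: [180.0, -0.0, -180.0]
wrist_force: [-2.2, 1.9, -2.1]
```

```bash
python3 -m creep '[[0.03,0.03,0.15,0,0,0,-1],[0,0,0.15,0,0,0,-1],[0,0,0.05,0,0,0,-1],[0,0,0,0,0,0,-1],[0,0,0,0,0,0,-1]]'| sed -n 2,4p
python3 -m creep '[[0,0,0.05,0,0,0,-1],[0,0,0,0,0,0,-1],[0,0,0,0,0,0,-1]]'| sed -n 2,4p
```

```text
position: [0.5731, -0.15, 0.0853]
eef_rot: [-180.0, 0.0, -180.0]
wrist_force: [-1.1, -0.8, 0.4]
position: [0.573, -0.1499, 0.0843]
eef_rot: [-180.0, 0.0, -180.0]
wrist_force: [0.4, -0.1, 0.8]
```

```bash
cat >> h.py <<'E'
from scipy.optimize import minimize
def capfit(p,pf,guess):
    hsv=cv2.cvtColor(p["img"],cv2.COLOR_BGR2HSV)
    m=cv2.inRange(hsv,(0,120,50),(8,255,255))|cv2.inRange(hsv,(172,120,50),(180,255,255))
    k,l,st,ct=cv2.connectedComponentsWithStats(m); u=pf(p,np.array([*guess,.02]))
    ok=[i for i in range(1,k) if st[i,4]>40]; i=min(ok,key=lambda i:np.hypot(*(ct[i]-u))); ys,xs=np.where(l==i)
    t=np.array([xs.mean(),ys.mean(),xs.min(),xs.max(),ys.min(),ys.max()]); a=np.linspace(0,2*np.pi,40)
    def feat(xy):
        im=np.zeros((400*4,640*4),np.uint8)
        for r,z0,z1 in((.018,0,.008),(.014,.008,.036)):
            P=[pf(p,np.array([xy[0]+r*np.cos(b),xy[1]+r*np.sin(b),z])) for z in(z0,z1) for b in a]
            cv2.fillConvexPoly(im,cv2.convexHull(np.round((np.array(P)+.5)*4).astype(np.int32)),255)
        y,x=np.where(im>0); y=(y+.5)/4-.5;x=(x+.5)/4-.5
        return np.array([x.mean(),y.mean(),x.min()+.5,x.max()-.5,y.min()+.5,y.max()-.5])
    w=np.array([2,2,.5,.5,.5,.5])
    r=minimize(lambda v:np.sum((w*(feat(v)-t))**2),guess,method="Nelder-Mead",options=dict(initial_simplex=[guess,[guess[0]+.01,guess[1]],[guess[0],guess[1]+.01]],xatol=2e-4,fatol=1e-2))
    return r.x.round(4),round(r.fun,2),len(xs),t[2:]
E
python3 -m creep '[[0,0,0.05,0,0,0,-1],[0,0,0,0,0,0,0.2],[0,0,0,0,0,0,0.2],[0,0,0,0,0,0,0.2],[0,0,0,0,0,0,0.2]]' |sed -n 2,6p
python3 -m creep '[[0,0,-1,0,0,0,0.2],[0,0,-1,0,0,0,0.2],[0,0,-1,0,0,0,0.2],[-0.5,1,0,0,0,0,0.2],[-0.35,1,0,0,0,0,0.2]]' | sed -n 2p
python3 -m creep '[[0,1,0,0,0,0,0.2],[0,1,0,0,0,0,0.2],[0,1,0,0,0,0,0.2],[0,1,0,0,0,0,0.2],[0,1,0,0,0,0,0.2]]' | sed -n 2p
python3 -m creep '[[0,1,0,0,0,0,0.2],[0,1,0,0,0,0,0.2],[0,1,0,0,0,0,0.2],[0,1,0,0,0,0,0.2],[0,0,0,0,0,0,0.2]]' | sed -n 2p
python3 -m creep '[[0,0,0,0,0,0,0.2],[0,0,0,0,0,0,0.2]]' | sed -n 2p
python3 -c "
from h import *
p=imaging.get_image('wrist');print(capfit(p,wproj,[.59,.115]),arm.read_state()['position'])
for n in ('top','scene'):
  p=imaging.get_image(n);print(n,capfit(p,proj,[.59,.115]))
  for t,z,xy in (('bottle',0,0),('bushing',.06,0)):
    r=imaging.tip_of(t,p);print(t,[(round(a['score'],2),onplane(p,a['point'],z)[:2].round(3)) for a in r[:2]])"
```

```text
position: [0.5729, -0.1499, 0.0833]
eef_rot: [-180.0, -0.0, -180.0]
wrist_force: [-0.3, -0.2, -1.0]
finger_gap: 0.055
gripper_force: 0.0
position: [0.5908, -0.1106, 0.1449]
position: [0.5897, -0.0089, 0.1433]
position: [0.5896, 0.0747, 0.1432]
position: [0.5897, 0.0694, 0.1433]
(array([0.5912, 0.1147]), np.float64(0.2), 1140, array([348., 385., 179., 218.])) [0.5897602  0.06908014 0.14330911]Traceback (most recent call last):
  File "<string>", line 5, in <module>
    p=imaging.get_image(n);print(n,capfit(p,proj,[.59,.115]))
                                   ~~~~~~^^^^^^^^^^^^^^^^^^^
  File "h.py", line 74, in capfit
    ok=[i for i in range(1,k) if st[i,4]>40]; i=min(ok,key=lambda i:np.hypot(*(ct[i]-u))); ys,xs=np.where(l==i)
                                                ~~~^^^^^^^^^^^^^^^^^^^^^^^^^^^^^^^^^^^^^^
ValueError: min() iterable argument is empty
```

```bash
python3 -m creep '[[-0.07,1,0,0,0,0,0.2],[0,1,0,0,0,0,0.2],[0,0.28,0,0,0,0,0.2],[0,0,0,0,0,0,0.2],[0,0,0,0,0,0,0.2]]' | sed -n 2p
python3 -c "
from h import *
p=imaging.get_image('wrist');print(capfit(p,wproj,[.59,.115]),arm.read_state()['position'])
for n in ('top','scene'):
  p=imaging.get_image(n)
  hsv=cv2.cvtColor(p['img'],cv2.COLOR_BGR2HSV);m=cv2.inRange(hsv,(45,80,40),(80,255,255));ys,xs=np.where(m);print(n,len(xs),xs.mean(),ys.mean(),'pred',proj(p,np.array([.573,-.15,.07])).round(1), 'px black area', )
  u,v=proj(p,np.array([.573,-.15,.07])).astype(int); print(len([1 for x,y in zip(xs,ys) if abs(x-u)<12 and abs(y-v)<12]))"
python3 -m creep '[[0,0,1,0,0,0,0.2],[0,0,1,0,0,0,0.2],[0,0,1,0,0,0,0.2],[0,0,0,0,0,0,0.2],[0,0,0,0,0,0,0.2]]' | sed -n 2p
```

```text
position: [0.5911, 0.1147, 0.1432]
(array([0.5911, 0.1146]), np.float64(0.65), 1110, array([302., 338., 178., 216.])) [0.59116799 0.11419807 0.14326472]
top 141 402.51063829787233 170.9787234042553 pred [402.5 171.5] px black area
141
scene 81 267.04938271604937 180.50617283950618 pred [266.9 178.2] px black area
81
position: [0.5907, 0.1148, 0.0829]
```

```bash
python3 -m creep '[[0,0,1,0,0,0,0.2],[0,0,1,0,0,0,0.2],[0,0,0.65,0,0,0,0.2],[0,0,0,0,0,0,0.2],[0,0,0,0,0,0,0.2]]' | sed -n 2,4p
python3 -m creep '[[0,0,0,0,0,0,-1],[0,0,0,0,0,0,-1],[0,0,0,0,0,0,-1],[0,0,0,0,0,0,-1],[0,0,0,0,0,0,-1]]' 20
python3 -m creep '[[0,0,-1,0,0,0,-1],[0,0,-1,0,0,0,-1],[0,0,-1,0,0,0,-1],[0,0,-1,0,0,0,-1],[0,0,-1,0,0,0,-1]]' |tail -5
python3 -m creep '[[0,0,-1,0,0,0,-1],[0,0,0,0,0,0,-1],[0,0,0,0,0,0,-1]]' |tail -5
python3 -c "
from h import *
import h
p=imaging.get_image('wrist');s=arm.read_state()['position']
z0=s[2]-.0305
f=lambda p,X: wproj(p,X+np.array([0,0,z0]))
print(capfit(p,f,[s[0],s[1]]),s)"
```

```text
position: [0.5913, 0.1155, 0.0308]
eef_rot: [-180.0, -0.0, -180.0]
wrist_force: [-0.5, -0.2, 0.5]
time: 49.6
position: [0.5914, 0.1158, 0.0308]
eef_rot: [180.0, 0.0, -180.0]
wrist_force: [-0.3, -0.4, 4.8]
finger_gap: 0.0271
gripper_force: 20.0
position: [0.591, 0.1157, 0.1313]
eef_rot: [-180.0, -0.0, -180.0]
wrist_force: [0.1, 0.5, -0.8]
finger_gap: 0.0278
gripper_force: 20.0
position: [0.5916, 0.116, 0.1513]
eef_rot: [180.0, 0.1, -180.0]
wrist_force: [0.8, 0.5, -1.5]
finger_gap: 0.0276
gripper_force: 20.0
(array([0.5918, 0.1165]), np.float64(2.33), 2970, array([294., 347., 205., 272.])) [0.59100238 0.11575174 0.15019121]
```

```bash
python3 -m creep '[[0.5,-1,0,0,0,0,-1],[0.4,-1,0,0,0,0,-1],[0,-1,0,0,0,0,-1],[0,-1,0,0,0,0,-1],[0,-1,0,0,0,0,-1]]' | sed -n 2p
python3 -m creep '[[0,-1,0,0,0,0,-1],[0,-1,0,0,0,0,-1],[0,-1,0,0,0,0,-1],[0,-1,0,0,0,0,-1],[0,-1,0,0,0,0,-1]]' | sed -n 2p
python3 -m creep '[[0,-1,0,0,0,0,-1],[0,-1,0,0,0,0,-1],[0,-1,0,0,0,0,-1],[0,-0.28,0,0,0,0,-1],[0,0,0,0,0,0,-1]]' | sed -n 2p
python3 -m creep '[[0,0,0,0,0,0,-1],[0,0,0,0,0,0,-1]]' | sed -n 2p
```

```text
position: [0.5723, 0.0148, 0.1491]
position: [0.5724, -0.0852, 0.149]
position: [0.5724, -0.1515, 0.1492]
position: [0.5732, -0.1485, 0.1497]
```

```bash
python3 -m creep '[[0,-0.05,0.6,0,0,0,-1],[0,0,0.6,0,0,0,-1],[0,0,0.3,0,0,0,-1],[0,0,0.2,0,0,0,-1],[0,0,0,0,0,0,-1]]'| sed -n 2,4p
python3 -m creep '[[0,0,0.1,0,0,0,-1],[0,0,0.1,0,0,0,-1],[0,0,0,0,0,0,-1],[0,0,0,0,0,0,-1]]'| sed -n 2,4p
```

```text
position: [0.5727, -0.1506, 0.1148]
eef_rot: [180.0, -0.1, -179.9]
wrist_force: [-0.7, 0.5, -0.2]
position: [0.5734, -0.1509, 0.1124]
eef_rot: [-180.0, 0.0, -180.0]
wrist_force: [0.4, 0.2, -0.7]
```

```bash
python3 -m creep '[[0,0.04,0.15,0,0,0,-1],[0,0,0.1,0,0,0,-1],[0,0,0.1,0,0,0,-1],[0,0,0,0,0,0,-1],[0,0,0,0,0,0,-1]]'| sed -n 2,4p
python3 -m creep '[[0,0,0.06,0,0,0,-1],[0,0,0,0,0,0,-1],[0,0,0,0,0,0,-1]]'| sed -n 2,4p
```

```text
position: [0.5732, -0.1501, 0.1051]
eef_rot: [-180.0, -0.0, -180.0]
wrist_force: [0.3, 0.1, -0.6]
position: [0.5733, -0.1502, 0.1041]
eef_rot: [-180.0, -0.0, -180.0]
wrist_force: [-0.9, 0.9, -0.7]
```

```bash
python3 -m creep '[[0,0,0.05,0,0,0,-1],[0,0,0,0,0,0,-1],[0,0,0,0,0,0,0.2],[0,0,0,0,0,0,0.2],[0,0,0,0,0,0,0.2]]' |sed -n 2,6p
python3 -m creep '[[0,0,0,0,0,0,0.2],[0,0,-0.5,0,0,0,0.2],[0,0,-1,0,0,0,0.2],[0,0,-1,0,0,0,0.2],[0,0,-0.5,0,0,0,0.2]]' |sed -n 2,6p
python3 -m creep '[[0,0,0,0,0,0,-1],[0,0,0,0,0,0,-1],[0,0,0,0,0,0,-1],[0,0,0,0,0,0,-1],[0,0,0,0,0,0,-1]]' |sed -n 2,6p
python3 -m creep '[[0,0,0,0,0,0,-1],[0,0,0,0,0,0,-1],[0,0,0,0,0,0,-1]]' |sed -n 2,6p
python3 -c "
from h import *
s=arm.read_state()['position']
p=imaging.get_image('wrist');f=lambda p,X: wproj(p,X+np.array([0,0,.072]))
print(capfit(p,f,[.573,-.15]),s)"
```

```text
position: [0.5734, -0.1501, 0.1032]
eef_rot: [-180.0, 0.0, -180.0]
wrist_force: [0.1, 0.2, 0.0]
finger_gap: 0.0438
gripper_force: 0.0
position: [0.5741, -0.1504, 0.1658]
eef_rot: [-180.0, 0.1, -180.0]
wrist_force: [0.3, 0.3, 0.4]
finger_gap: 0.0562
gripper_force: 0.0
position: [0.5728, -0.15, 0.1622]
eef_rot: [180.0, -0.1, -180.0]
wrist_force: [-0.2, 0.0, -0.2]
finger_gap: 0.0264
gripper_force: 0.0
position: [0.5732, -0.1501, 0.1628]
eef_rot: [-180.0, -0.0, -180.0]
wrist_force: [-0.5, -0.7, -0.4]
finger_gap: 0.0066
gripper_force: 0.0
(array([ 0.5713, -0.1495]), np.float64(2.48), 1549, array([299., 342., 187., 236.])) [ 0.57321512 -0.15009076  0.16281882]
```

```bash
python3 -m creep '[[0,0,0.6,0,0,0,-1],[0,0,0.6,0,0,0,-1],[0,0,0.3,0,0,0,-1],[0,0,0,0,0,0,-1],[0,0,0,0,0,0,-1]]'| sed -n 2,5p
python3 -m creep '[[0,0,0.1,0,0,0,-1],[0,0,0.1,0,0,0,-1],[0,0,0,0,0,0,-1],[0,0,0,0,0,0,-1]]'| sed -n 2,5p
```

```text
position: [0.5729, -0.1501, 0.1323]
eef_rot: [-180.0, -0.1, -180.0]
wrist_force: [0.1, -0.4, 0.5]
finger_gap: 0.0003
position: [0.5733, -0.1501, 0.1292]
eef_rot: [-180.0, 0.0, -180.0]
wrist_force: [-0.1, -0.9, -0.1]
finger_gap: 0.0002
```

```bash
for i in 1; do
python3 -m creep '[[0,0,0.1,0,0,0,-1],[0,0,0,0,0,0,-1],[0,0,0,0,0,0,-1]]'| sed -n '2p;4p'
python3 -m creep '[[0,0,0.1,0,0,0,-1],[0,0,0,0,0,0,-1],[0,0,0,0,0,0,-1]]'| sed -n '2p;4p'
python3 -m creep '[[0,0,0.05,0,0,0,-1],[0,0,0,0,0,0,-1],[0,0,0,0,0,0,-1]]'| sed -n '2p;4p'
python3 -m creep '[[0,0,0.05,0,0,0,-1],[0,0,0,0,0,0,-1],[0,0,0,0,0,0,-1]]'| sed -n '2p;4p'
done
```

```text
position: [0.5736, -0.1502, 0.1273]
wrist_force: [0.8, 0.1, 3.2]
position: [0.5736, -0.1502, 0.1254]
wrist_force: [-0.3, 0.3, 5.1]
position: [0.5736, -0.1502, 0.1245]
wrist_force: [-0.3, -1.0, 6.2]
position: [0.5737, -0.1502, 0.1235]
wrist_force: [-1.5, 0.0, 6.9]
```

```bash
python3 -m creep '[[0,0,0.03,0,0,0,-1],[0,0,0,0,0,0,-1],[0,0,0,0,0,0,-1]]'| sed -n '2p;4p'
python3 -m creep '[[0,0,0.03,0,0,0,-1],[0,0,0,0,0,0,-1],[0,0,0,0,0,0,-1]]'| sed -n '2p;4p'
```

```text
position: [0.5739, -0.1502, 0.1232]
wrist_force: [-1.5, -0.2, 10.6]
position: [0.5741, -0.1503, 0.1231]
wrist_force: [-2.1, 0.8, 17.1]
```

```bash
python3 -m creep '[[0,0,0.02,0,0,0,-1],[0,0,0,0,0,0,-1],[0,0,0,0,0,0,-1],[0,0,0,0,0,0,-1]]'| sed -n '2p;4p'
python3 -m creep '[[0,0,-0.2,0,0,0,-1],[0,0,-0.2,0,0,0,-1],[0,0,-0.5,0,0,0,-1],[0,0,-1,0,0,0,-1],[0,0,-1,0,0,0,-1]]'| sed -n '2p;4p'
python3 -m creep '[[0,0,-1,0,0,0,-1],[0,0,-1,0,0,0,-1],[0,1,0,0,0,0,-1],[0,1,0,0,0,0,-1],[0,1,0,0,0,0,-1]]'| sed -n '2p;4p'
python3 -m creep '[[0,1,0,0,0,0,-1],[0,0,0,0,0,0,-1],[0,0,0,0,0,0,-1],[0,0,0,0,0,0,-1]]'| sed -n '2p;4p'
python3 -c "
from h import *
s=arm.read_state()['position']
p=imaging.get_image('wrist')
for h in (.068,.072,.076):
  f=lambda p,X: wproj(p,X+np.array([0,0,h])); print(h,capfit(p,f,[.573,-.15]))
p=imaging.get_image('scene');f=lambda p,X: proj(p,X+np.array([0,0,.072])); print(capfit(p,f,[.573,-.15]))
for n,z in (('bottle',0),('jar',0),('gasket',0)):
  print(n,[onplane(p,a['point'],z)[:2].round(3) for a in imaging.tip_of(n,p)[:1]])"
```

```text
position: [0.5743, -0.1504, 0.1231]
wrist_force: [-3.8, 0.9, 22.3]
position: [0.5727, -0.1501, 0.18]
wrist_force: [-0.2, 0.3, 0.2]
position: [0.5732, -0.0896, 0.2203]
wrist_force: [0.5, 0.3, 0.4]
position: [0.5732, -0.0707, 0.2198]
wrist_force: [-0.7, -0.1, -0.3]
0.068 (array([ 0.5735, -0.1504]), np.float64(0.11), 1104, array([222., 260., 176., 214.]))
0.072 (array([ 0.5726, -0.1492]), np.float64(0.29), 1104, array([222., 260., 176., 214.]))
0.076 (array([ 0.5717, -0.1483]), np.float64(0.62), 1104, array([222., 260., 176., 214.]))
(array([ 0.5729, -0.1503]), np.float64(0.27), 143, array([261., 272., 167., 181.]))
bottle []
jar [array([ 0.582, -0.396])]
gasket [array([ 0.435, -0.207])]
```

```bash
python3 -c "
from bench import arm
print(arm.hand_in())"
```

```text
the job is handed in; nothing more can be done
None
```

The stack is built in order (spacer, steel, copper, black, bushing, cap; no brass coupon was on the bench), then I let go of the cap, pressed it until the foot hit its stop (22 N, about 4 mm), released it and handed the job in; spring-back was only checked roughly from the camera, and the bottle wasn't found in the last check, though nothing was moved near it.

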